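# Make up a two-part graphite blow mould

## Task

Make up the blow mould for the next gather: take the bottom plate with the raised boss (not the plain flat one), lay it on the mould bed and slide it fully home into the spring-backed half; then push the loose half along its rails until the mould is shut, and swing the locking bar over and press it right down behind the loose half. Go gently, graphite chips: never ram the halves; and leave the other things on the bench where they are.

Things in the scene. Friction and masses are not known exactly. Their poses are not given: they have to be found in the camera images.
- bed: Mould bed fixed to the bench: dark steel base plate 150 x 285 mm, 6 mm thick. Origin: on the bench, under the axis of the closed mould. Axes: +y is the direction in which the mould closes, +x points to the bar's hinge side (away from the robot), z up. Plate from y = -205 to +80 mm. Parting plane of the closed mould: y = 0. Behind the spring-backed half a stop plate (y 63 to 73, 58 mm high).
- rails_mid (a point): Midway between the two guide rails, at the height of their tops (18 mm above the bench; 12 mm above the base plate). Rails are 12 mm wide, along y of the bed, inner faces at x = -47 and +47 mm, from y = -200 to +70 mm of the bed.
- seat (a point): Where the underside of the bottom plate's centre belongs: on the mould axis, on the base plate (6 mm above the bench). Axes of the bed.
- fixed_half: Spring-backed graphite half on the bed: 92 wide (x), 48 deep (y), 58 mm tall, plus 5 mm steel backing. Origin: foot of its parting face, on the mould axis, on the base plate; axes of the bed, it reaches to +y. Half-round cavity of 26 mm radius in the face, open at the top. Springs hold it forward on a stop: it gives from about 6 N, then 8 N per mm, 2 mm at most.
- recess (a point): On the mould axis, 12.5 mm above the base plate: top of the wider half-round recess (34 mm radius) at the foot of the spring-backed half. The bottom plate's rim slides into it under an 8 mm overhang; it cannot be dropped straight in. The loose half has the same recess and cavity.
- plate_mid (a point): Centre of the rim (5 mm above the underside) of the bottom plate to use: loose steel disc 66 mm diameter, 10 mm thick, with a round boss in the middle, 24 mm diameter, 21 mm high (31 mm in all, top edge rounded), 0.28 kg. The boss can be gripped from above, but fingers round it do not fit the cavity: the last of the slide is a push on the rim or boss, and the recess (1 mm clearance) centres it.
- half_face (a point): Centre of the loose graphite half's parting face, 29 mm above its foot. Half: 92 wide, 48 deep + 5 mm steel backing, 58 mm tall, about 0.5 kg; its y is the closing direction. It stands on the base plate between the rails, 1 mm play each side, too wide to grip, and starts 105 to 135 mm open. Shut: this point lies at x = y = 0 of the bed, face against the other half.
- half_back (a point): Centre of the flat steel back of the loose half, 53 mm behind its parting face and 29 mm above its foot: push here or lower, towards +y.
- bar (a joint): Angle of the steel locking bar, rad: 0 = down, level across the bed behind the loose half, pi/2 = upright; starts at 1.8 to 2.05, leaning away from the robot. Stiff hinge (0.28 N m), stays where left. It comes down only if the mould is shut to about 4 mm; its bevelled lower edge then wedges the halves 0.9 mm into the springs, so the last of the press takes about 5 to 15 N.
- hinge (a point): On the bar's hinge axis, which runs along y of the bed: x = +66, y = -59.1 mm of the bed, 36 mm above the bench. Bar: 14 mm wide (y); when down it runs from here towards -x for 131 mm, top face 48 mm and lower edge 22 mm above the bench, then a round wooden grip, 18 mm diameter, to 169 mm. Hinge cheeks up to 48 mm above the bench.
- keeper (a point): Top of the keeper on the rail nearer the robot (51 mm above the bench): two upright cheeks, 4 mm thick, between which the bar drops.
- bar_top (a point): Middle of the bar's top face, 100 mm along the bar from the hinge axis and 12 mm off it (upper side when down; when upright, the side away from the robot).
- flat_plate_mid (a point): Spare bottom plate, plain and flat: same steel disc 66 mm diameter, 10 mm thick, without a boss; this is its centre. Leave alone.
- tumbler: Clear glass tumbler, 72 mm diameter, 88 mm tall, origin under its centre. Leave alone.
- paddle: Graphite paddle, slab 95 x 75 x 14 mm (at its +x end) with wooden handle, 245 mm long. Leave alone.
- jacks: Steel jacks (large spring tongs) lying flat, 280 mm long along their x. Leave alone.
- wood_block: Wooden shaping cup, 90 mm diameter, 50 mm tall, with a handle along its +x, origin under the cup. Leave alone.
- tweezers: Steel tweezers lying flat, 210 mm long. Leave alone.
- optic_mould: Brass pot-shaped mould, 76 mm diameter, 75 mm tall. Leave alone.
- wax_tin: Low aluminium tin, 74 mm diameter, 38 mm tall. Leave alone.
Not all that is in view belongs to the job. Leave any pink or purple look-alike of the part that bears half_face alone. Several things look just like the part that bears plate_mid: the one meant starts farthest from the robot's base.

How it is judged:
On the way, in this order (a step that is already met when the one before it is completed fails the run):
1. the bossed bottom plate lies flat, home in the spring-backed half (centre within 4 mm of the mould axis), while the loose half is still at least 40 mm open (horizontal distance between plate_mid and seat below 0.004 m and z of plate_mid in the frame of seat below 0.0075 m and angle between plate_mid's own z axis and vertical below 0.06 rad and y of half_face in the frame of fixed_half below -0.04 m), for 0.2 s.
2. the loose half is shut against the other half (within 2.5 mm) with the bottom plate in place, the bar still up (horizontal distance between plate_mid and seat below 0.004 m and z of plate_mid in the frame of seat below 0.0075 m and angle between plate_mid's own z axis and vertical below 0.06 rad and y of half_face in the frame of fixed_half above -0.0025 m and value of joint bar above 0.3 rad), for 0.2 s.
At the end, for the whole second after the job is handed in: The bossed bottom plate lies flat within 4 mm of the mould axis, the loose half is shut to within 1.5 mm of the other half and square with it, the locking bar is pressed down to within 0.06 rad of level, everything at rest (horizontal distance between plate_mid and seat below 0.004 m and z of plate_mid in the frame of seat below 0.0075 m and angle between plate_mid's own z axis and vertical below 0.06 rad and y of half_face in the frame of fixed_half above -0.0015 m and angle between the y axis of half_face and the y axis of fixed_half, either way round below 0.04 rad and value of joint bar below 0.06 rad and linear speed of each of half, plate below 0.01 m/s); the robot touches nothing.
It fails at once if the mould halves rammed together, or the bottom plate rammed into a half (more than 40 N) (contact force between any of half, plate and fixed_half above 40 N).
It fails at once if one of the other things on the bench moved more than 25 mm (distance of any of flat_plate_mid, tumbler, paddle, jacks, wood_block, tweezers, optic_mould, wax_tin from where it was at the start of the episode above 0.025 m).
It also fails if it takes over 64 s, if anything falls off the work surface, if the arm or the gripper's body presses on something with over 40 N, if the wrist force passes 120 N, or if a joint passes its speed limit or range.

## Robot

A 6-joint arm with a two-finger parallel gripper is mounted at the origin on the work surface. World frame = base frame: x ahead of the robot, y to its left, z up, the work surface at z = 0. Lengths are in m, angles in rad, forces in N, time in s.
With the tool pointing down it reaches from about 0.35 to 0.85 m from the base axis. Payload 8.1 kg.
Tool frame: the origin (TCP) lies at the very end of the fingers, on their centre line; the grasp point (between the pads) lies robot.grip_point_offset behind it (robot.grip_point_offset is the distance from the TCP to the grasp point, in m); z points along the fingers, y is the line along which they close (so a half turn about z gives the same grasp; the last joint's range is limited). The gripper opens to 93 mm and grips with 3 to 60 N. Pads are 15 mm wide; open, the fingers measure 128 mm over their backs; the gripper's body (75 mm by 188 mm) begins 65 mm behind the grasp point.
Start: joints at [-1.202, 0.13, 1.488, -0, 1.523, -0.085], TCP at [0.263, -0.539, 0.189] pointing down, gripper open.
Joint ranges: [-2.96, 2.96], [-0.89, 2.26], [0.02, 2.5], [-1.34, 4.48], [0, 2.73], [-2.66, 2.66]. Speed limits (rad/s): [2.39, 2.39, 2.79, 3.14, 3.14, 3.14].

## Interface

Orientations are given as a rotation vector (axis times angle).
In Python, from plant import robot, eyes gives the robot as it stands. The module is installed in compiled form; this text tells all that it offers.
- The arm moves only by the tool apply_moves, never from a script. Its argument "steps" is one flat list of numbers, 7 for each row, row after row: the shift along the tool's x, y, z in units of 30 mm (1.0 is 30 mm), then the turn, a rotation vector about the tool's x, y, z in units of 6 degrees (1.0 is 6 degrees), then the opening in per cent of the stroke, from 0 (shut) to 100 (fully open). In form: [dx, dy, dz, ax, ay, az, fingers, dx, dy, dz, ax, ay, az, fingers, ...]. A call has 1 to 12 rows; each row shifts and turns the commanded pose from where the row before left it, along the tool's axes as they then stand; what a row does not reach is not made up. A row lasts 1/12 s, in which the tool goes at most 41.7 mm and 7.16 degrees, less where a joint would pass 70% of its speed; a pose out of reach is approached as far as the arm can. A call is refused whole if a number of a shift passes 1 or a number of a turn 1, either way. A call with a gripper value outside its range is refused whole. The fingers move at their own pace and stop on an object; "grip_force" is the grip in N (left out, the last holds). Time passes only in rows, so rows that do not move let the fingers close. It gives the time, the measured TCP pose, the force, the opening and the grip force at its end, in the units of the state.
- robot.read_state(): the state, without advancing time (a new reading comes with each control period).
- eyes.read_camera(name): name is "scene" or "side" or "wrist"; returns the picture (480x640x3 uint8, red, green, blue); there is no depth.
- eyes.calibration(name): a dict with "K" (3x3 intrinsics, pixels), "k1" (the pictures are not rectified: a ray, as slopes to the right and down, at radius r is drawn at 1 + k1 r^2 times it, then the intrinsics apply), "R" (3x3) and "t" (3): a world point X has camera coordinates R X + t. Camera axes: x right, y down, z forward; pixel columns grow to the right and rows downward; lengths in m; the calibration is good to about 2 mm. A picture is of the moment at which its call begins: read the wrist's pose just before it. calibration takes no time and is no camera call; for the wrist camera it gives the pose at the moment of the call.
- robot.close_job(): hands the job in; it is judged then, once.
Trained networks look in the newest picture that a camera, given by its name, has taken for a name from the list of things; names that differ only in an ending like _2 or _b are one class to them, and where a whole thing is asked for, a point or a joint stands for the part that bears it (a point fixed in the world has none). Each returns a list of dicts, best first, with "conf" (0 to 1); they miss things now and then, are a little off and sometimes report something else, mostly with a low value. They report only what shows in the picture. A call takes as long as a camera call. They do not tell look-alikes from the thing itself.
- eyes.search_frame(camera, thing): "rect" ([left, top, width, height] in pixels, round what is visible of it).
- eyes.place_of(camera, thing): "xy" ([column, row] in pixels: a listed point, or the origin of a listed thing).
The state is a dict: "t": time; "q": joint angles; "dq": joint speeds; "joint_torque": joint torques, N m; "tool_pos": TCP position; "orientation": TCP orientation; "force": force on the tool from outside, world axes, zero at the start; "wrist_torque": the same for the moment, N m; "opening": finger opening in m; "gripper_force": force on a finger pad.
Only numpy, scipy, OpenCV 4.12 (cv2) and the standard library are available. Lean on these libraries where they do the work, as an engineer would, in place of code of your own. Each camera call takes 0.05 s, during which the arm holds its last target. There are 200 camera calls.

## Working session

There is one attempt and no reset: what is moved stays moved. The work goes in short steps, Python scripts to look and compute and a tool call to move; the robot and the scene stay as the last step left them, time stands still between calls to the robot, and variables do not carry over. Pictures are saved under pics/ and viewed, at most 10 in all, crops included, and the job is handed in when it is done.

Besides the shell and the picture viewer there is one more tool, called after ">>>" by a JSON object that holds its "op" and its "data". apply_moves: Moves the arm, as the interface text tells. Its arguments: {"type":"object","properties":{"steps":{"type":"array"},"grip_force":{"type":"number"}},"required":["steps"]}

```bash
mkdir -p pics; cat > h.py <<'E'
import numpy as np, cv2
from scipy.spatial.transform import Rotation as Rn
from plant import robot, eyes
def ray(cam,px,c=None):
    c=c or eyes.calibration(cam); K=np.array(c["K"]);R=np.array(c["R"]);t=np.array(c["t"])
    d=np.linalg.inv(K)@[px[0],px[1],1.]; xy=d[:2].copy(); u=xy.copy()
    for _ in range(20): u=xy/(1+c["k1"]*(u@u))
    return -R.T@t, R.T@np.array([u[0],u[1],1.])
def onz(cam,px,z,c=None):
    o,d=ray(cam,px,c); return o+d*(z-o[2])/d[2]
def proj(cam,X,c=None):
    c=c or eyes.calibration(cam); p=np.array(c["R"])@X+np.array(c["t"]); u=p[:2]/p[2]; u=u*(1+c["k1"]*(u@u))
    return (np.array(c["K"])@[u[0],u[1],1])[:2]
def tri(cams,pxs):
    A=np.zeros((3,3));b=np.zeros(3)
    for c,p in zip(cams,pxs):
        o,d=ray(c,p); d=d/np.linalg.norm(d); M=np.eye(3)-np.outer(d,d); A+=M;b+=M@o
    return np.linalg.solve(A,b)
def save(cam,name):
    im=eyes.read_camera(cam); cv2.imwrite(f"pics/{name}.png",im[:,:,::-1]); return im
def st():
    s=robot.read_state(); print(round(s["t"],2),np.round(s["tool_pos"],4),np.round(s["orientation"],3),"F",np.round(s["force"],1),"op",round(s["opening"],4),round(s["gripper_force"],1)); return s
E
cat > a.py <<'E'
from h import *
np.set_printoptions(precision=4,suppress=True)
s=st(); print(robot.grip_point_offset)
a=save("scene","sc0"); b=save("side","sd0")
Z=dict(plate_mid=.005,flat_plate_mid=.005,rails_mid=.018,seat=.006,recess=.0185,half_face=.035,half_back=.035,hinge=.036,keeper=.051,fixed_half=.006,bed=0,bar_top=.1)
for n in Z:
  for cam in("scene","side"):
    for r in eyes.place_of(cam,n)[:6]:
        print(n,cam,round(r["conf"],2),np.round(r["xy"],1),onz(cam,r["xy"],Z[n]))
E
python3 a.py
```

```text
0.0 [ 0.2628 -0.5387  0.1878] [-3.059 -0.706  0.   ] F [ 0.5  0.6 -0.2] op 0.0932 0.0
0.0188
plate_mid scene 0.92 [138.8 269.3] [ 0.2603 -0.4488  0.005 ]
plate_mid scene 0.8 [234.8 301.9] [ 0.5288 -0.3075  0.005 ]
plate_mid scene 0.39 [191.7 249.3] [ 0.2651 -0.2924  0.005 ]
plate_mid scene 0.26 [335.3 250.8] [0.5165 0.0314 0.005 ]
plate_mid side 0.86 [418.6 177. ] [ 0.2591 -0.4372  0.005 ]
plate_mid side 0.83 [323.2 195.9] [ 0.5284 -0.3042  0.005 ]
flat_plate_mid scene 0.73 [412.3 218.7] [0.533  0.3278 0.005 ]
flat_plate_mid side 0.89 [292.7 374.1] [0.5401 0.3214 0.005 ]
rails_mid scene 0.98 [314.7 257.9] [ 0.5203 -0.046   0.018 ]
rails_mid side 0.75 [323.6 254.5] [ 0.5071 -0.0358  0.018 ]
rails_mid side 0.18 [296.3 242.8] [ 0.5776 -0.0724  0.018 ]
seat scene 0.71 [333.3 248.1] [0.5042 0.034  0.006 ]
seat side 0.73 [314.3 276.2] [0.5233 0.0315 0.006 ]
seat side 0.31 [282.8 208.6] [ 0.6316 -0.2285  0.006 ]
recess scene 0.74 [333.5 245.7] [0.5083 0.0309 0.0185]
half_face scene 0.94 [299.2 256.3] [ 0.5064 -0.0888  0.035 ]
half_face scene 0.94 [248.3 225.9] [ 0.2998 -0.1225  0.035 ]
half
[... 798 characters left out ...]
326.7 263.4] [ 0.5766 -0.049   0.036 ]
hinge side 0.66 [421.9 408.4] [0.296  0.3962 0.036 ]
hinge side 0.62 [296.4 245.2] [ 0.574  -0.0411  0.036 ]
hinge side 0.29 [200.6 276.5] [0.7754 0.0966 0.036 ]
keeper scene 0.9 [307.8 235.4] [ 0.4603 -0.0248  0.051 ]
fixed_half scene 0.6 [336.  250.8] [0.5187 0.0321 0.006 ]
fixed_half side 0.62 [317.9 276.8] [0.5148 0.0326 0.006 ]
bed scene 0.81 [331.7 254. ] [0.517  0.0179 0.    ]
bed scene 0.67 [307.3 233.5] [0.3951 0.0227 0.    ]
bed scene 0.66 [297.1 338.4] [ 0.7212 -0.2529  0.    ]
bed side 0.87 [311.5 277.2] [0.53   0.0291 0.    ]
bar_top scene 0.63 [333.5 241. ] [ 0.5753 -0.027   0.1   ]
bar_top side 0.82 [282.4 209.4] [ 0.6148 -0.0951  0.1   ]
```

```bash
python3 - <<'E'
import cv2,numpy as np
a=cv2.imread("pics/sc0.png");b=cv2.imread("pics/sd0.png")
A=cv2.resize(a[190:360,100:500],(800,340));B=cv2.resize(b[150:450,180:460],None,fx=1,fy=1)
cv2.imwrite("pics/v1.png",a)
cv2.imwrite("pics/v2.png",b)
E
```

```text
(no output)
```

View pics/v1.png

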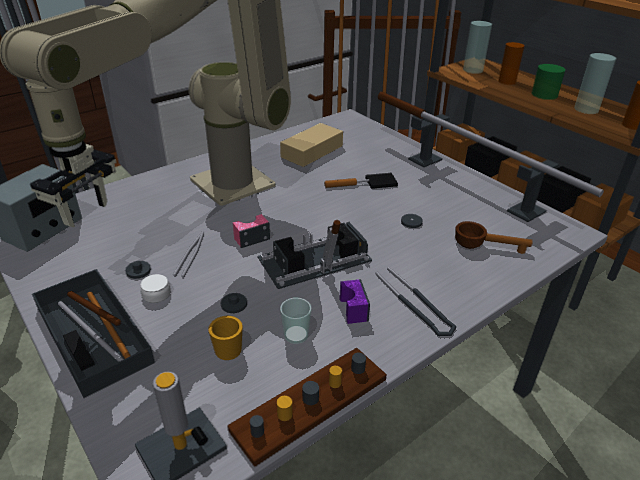

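View pics/v2.png

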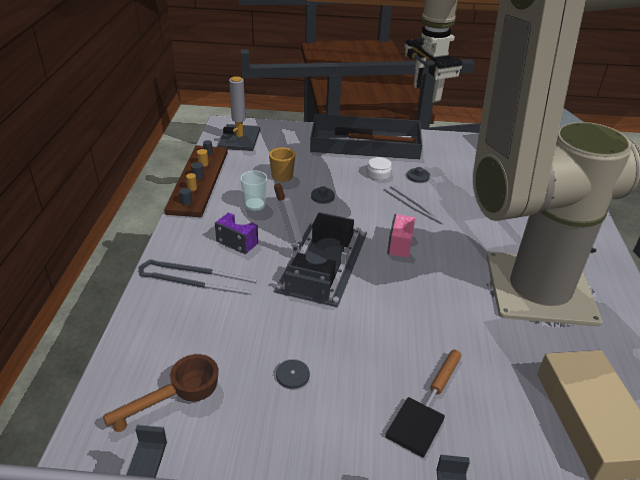

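Scene view: bossed plates at (139,269) → (0.26,−0.44), 0.52 m from the base, and at (235,302) → (0.528,−0.306), 0.61 m away. The plain flat plate is at (412,219). The pink half at (252,232) and the purple one at (354,300) are decoys. The bed is at about (315,258), with its bar up and leaning away. I choose the bossed plate at (235,302) because it is the farthest from the base, and I'll check it in a close wrist crop.

>>> {"op": "apply_moves", "data": {"steps": [0, 0, -0.3, 0, 0, 1, 100, 0, 0, -0.3, 0, 0, 1, 100, 0, 0, -0.3, 0, 0, 1, 100, 0, 0, -0.3, 0, 0, 1, 100, 0, 0, -0.3, 0, 0, 1, 100, 0, 0, -0.3, 0, 0, 1, 100, 0.8, -0.95, 0, 0, 0, 0, 100, 0.8, -0.95, 0, 0, 0, 0, 100, 0.8, -0.95, 0, 0, 0, 0, 100, 0.8, -0.95, 0, 0, 0, 0, 100, 0.8, -0.95, 0, 0, 0, 0, 100, 0.8, -0.95, 0, 0, 0, 0, 100]}}

```text
t: 2.3
tool_pos: [0.4357, -0.3946, 0.243]
orientation: [3.129, -0.274, 0.0]
force: [1.1, 0.4, -0.3]
opening: 0.0928
gripper_force: 0.0
```

>>> {"op": "apply_moves", "data": {"steps": [0.7, -0.95, 0, 0, 0, 0, 100, 0.7, -0.95, 0, 0, 0, 0, 100, 0.6, -0.8, 0, 0, 0, 0, 100, 0, 0, 0, 0, 0, 0, 100, 0, 0, 0, 0, 0, 0, 100]}}

```text
t: 2.72
tool_pos: [0.5086, -0.3252, 0.2427]
orientation: [-3.13, 0.269, 0.0]
force: [-0.3, 0.3, 0.1]
opening: 0.0929
gripper_force: 0.0
```

```bash
cat > w.py <<'E'
from h import *
import sys
np.set_printoptions(precision=4,suppress=True)
s=st(); c=eyes.calibration("wrist"); R=np.array(c["R"]); print("cam",-R.T@np.array(c["t"]),"fwd",R[2])
save("wrist",sys.argv[1])
Z=dict(plate_mid=.005,rails_mid=.018,seat=.006,recess=.0185,half_face=.035,half_back=.035,hinge=.036,keeper=.051,fixed_half=.006,bed=0,bar_top=.1,flat_plate_mid=.005)
for n in sys.argv[2:]:
    n,_,z=n.partition("=")
    for r in eyes.place_of("wrist",n)[:4]:
        print(n,round(r["conf"],2),np.round(r["xy"],1),onz("wrist",r["xy"],float(z or Z[n]),c))
E
python3 w.py w0 plate_mid rails_mid hinge keeper half_back half_face
```

```text
2.72 [ 0.5086 -0.3252  0.2427] [-3.13   0.269  0.   ] F [-0.3  0.3  0.1] op 0.0929 0.0
cam [ 0.585  -0.339   0.4395] fwd [-0.2743  0.0462 -0.9605]
plate_mid 0.96 [299.6 178. ] [ 0.5303 -0.3076  0.005 ]
plate_mid 0.64 [458.8 383.4] [ 0.2576 -0.4505  0.005 ]
plate_mid 0.53 [  8.2 240.6] [0.5197 0.0238 0.005 ]
rails_mid 0.9 [ 55.4 246.5] [ 0.5062 -0.0384  0.018 ]
hinge 0.69 [ 28.8 183.6] [ 0.5762 -0.0456  0.036 ]
keeper 0.95 [ 38.3 303.9] [ 0.4565 -0.0216  0.051 ]
keeper 0.45 [369.4  29.7] [ 0.6501 -0.3918  0.051 ]
half_back 0.61 [144.9 255.3] [ 0.4845 -0.1411  0.035 ]
half_face 0.85 [ 91.8 250.8] [ 0.4984 -0.0876  0.035 ]
half_face 0.71 [45.  19.6] [ 0.7164 -0.1089  0.035 ]
```

View pics/w0.png

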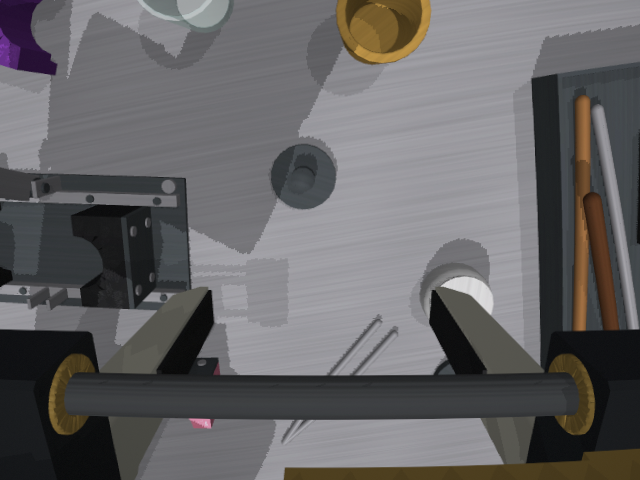

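The close view confirms the disc with a boss at (303,176), with the rail end of the bed at left (186,178). The brass pot and tumbler are at the top, well clear.

```bash
cat >> h.py <<'E'
def delta(target,s=None):
    s=s or robot.read_state(); R=Rn.from_rotvec(s["orientation"]).as_matrix()
    d=R.T@(np.array(target)-s["tool_pos"]); print("delta tool units",np.round(d/.03,2),"yaw deg",round(np.degrees(np.arctan2(R[1,0],R[0,0])),2)); return d
E
python3 - <<'E'
from h import *
c=eyes.calibration("wrist"); g=cv2.imread("pics/w0.png",0)
print(onz("wrist",(303.5,176.5),.01,c)[:2])
o=g[130:225,255:350]; _,m=cv2.threshold(cv2.GaussianBlur(o,(3,3),0),0,255,cv2.THRESH_BINARY_INV+cv2.THRESH_OTSU)
cs,_=cv2.findContours(m,0,1); k=max(cs,key=cv2.contourArea); print(cv2.boundingRect(k),cv2.fitEllipse(k), cv2.contourArea(k))
P=onz("wrist",(303.5,176.5),.01,c)
for q in[(271,176),(336,176),(303,144),(303,209)]: print(onz("wrist",q,.01,c)[:2])
delta([P[0],P[1],.06])
E
```

```text
[ 0.53018433 -0.31447823]
(13, 13, 68, 66) ((47.20512771606445, 45.624969482421875), (64.84622955322266, 66.42255401611328), 72.7490005493164) 3373.0
[ 0.53643756 -0.2822759 ]
[ 0.52498314 -0.34683834]
[ 0.56192956 -0.31991648]
[ 0.49740647 -0.30780401]
delta tool units [ 0.69 -0.56  6.1 ] yaw deg -10.1
```

>>> {"op": "apply_moves", "data": {"steps": [0.11, -0.11, 0.9, 0, 0, 0, 100, 0.11, -0.11, 0.9, 0, 0, 0, 100, 0.11, -0.11, 0.9, 0, 0, 0, 100, 0.11, -0.11, 0.9, 0, 0, 0, 100, 0.11, -0.11, 0.9, 0, 0, 0, 100, 0.11, -0.11, 0.9, 0, 0, 0, 60, 0, 0, 0.7, 0, 0, 0, 60, 0, 0, 0, 0, 0, 0, 60, 0, 0, 0, 0, 0, 0, 60]}}

```text
t: 3.82
tool_pos: [0.5293, -0.3102, 0.0587]
orientation: [-3.128, 0.275, 0.004]
force: [0.4, -0.3, 0.9]
opening: 0.0709
gripper_force: 0.0
```

```bash
python3 w.py w1 plate_mid; python3 - <<'E'
from h import *
delta([.5300,-.312,.0135])
c=eyes.calibration("wrist"); s=robot.read_state(); print(proj("wrist",np.array(s["tool_pos"]),c), proj("wrist",np.array([.5300,-.312,.031]),c))
im=cv2.imread("pics/w1.png"); cv2.imwrite("pics/w1c.png",im[80:400,140:560])
E
```

```text
3.82 [ 0.5293 -0.3102  0.0587] [-3.128  0.275  0.004] F [ 0.4 -0.3  0.9] op 0.0709 0.0
cam [ 0.606  -0.3246  0.2553] fwd [-0.2764  0.0489 -0.9598]
plate_mid 0.72 [317.7 245.8] [ 0.5311 -0.3091  0.005 ]
delta tool units [-0.05  0.02  1.61] yaw deg -10.04
[319.48568493 280.61529254] [320.80232376 262.81481509]
```

View pics/w1c.png

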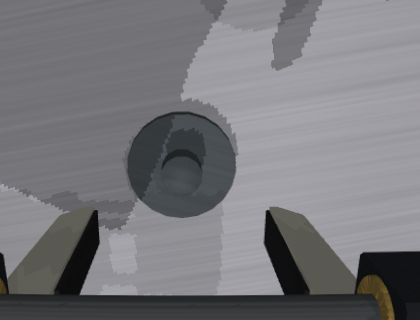

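Centred above the bossed plate: rim centre at about (321,245) in the full picture, boss top at about (322,252), fingers either side.

```bash
python3 - <<'E'
from h import *
c=eyes.calibration("wrist")
P=onz("wrist",(321.5,244.5),.009,c);print(P, onz("wrist",(322,254),.030,c))
delta([P[0],P[1],.0135])
E
```

```text
[ 0.53413512 -0.3131802   0.009     ] [ 0.53472017 -0.31351597  0.03      ]
delta tool units [0.1  0.04 1.61] yaw deg -10.04
```

>>> {"op": "apply_moves", "data": {"steps": [0.06, 0.02, 0.5, 0, 0, 0, 60, 0.06, 0.02, 0.5, 0, 0, 0, 60, 0, 0, 0.5, 0, 0, 0, 60, 0, 0, 0, 0, 0, 0, 60, 0, 0, 0, 0, 0, 0, 20, 0, 0, 0, 0, 0, 0, 10, 0, 0, 0, 0, 0, 0, 10, 0, 0, 0, 0, 0, 0, 10, 0, 0, 0, 0, 0, 0, 10], "grip_force": 25}}

```text
t: 4.67
tool_pos: [0.5346, -0.3127, 0.0158]
orientation: [3.129, -0.274, 0.002]
force: [0.1, -0.1, -0.0]
opening: 0.0267
gripper_force: 0.0
```

>>> {"op": "apply_moves", "data": {"steps": [0, 0, 0, 0, 0, 0, 10, 0, 0, 0, 0, 0, 0, 10, 0, 0, -0.5, 0, 0, 0, 10, 0, 0, -0.9, 0, 0, 0, 10, 0, 0, -0.9, 0, 0, 0, 10, 0, 0, -0.9, 0, 0, 0, 10, 0, 0, -0.9, 0, 0, 0, 10, 0, 0, -0.7, 0, 0, 0, 10, 0, 0, 0, 0, 0, 0, 10]}}

```text
t: 5.42
tool_pos: [0.5367, -0.3141, 0.1653]
orientation: [3.125, -0.273, 0.012]
force: [0.4, -0.8, -0.0]
opening: 0.0092
gripper_force: 0.0
```

```bash
python3 w.py w2 plate_mid; python3 - <<'E'
import cv2
im=cv2.imread("pics/w2.png"); cv2.imwrite("pics/w2c.png",im[60:420,100:560])
E
```

```text
5.42 [ 0.5367 -0.3141  0.1653] [ 3.125 -0.273  0.012] F [ 0.4 -0.8 -0. ] op 0.0092 0.0
cam [ 0.6114 -0.3271  0.3628] fwd [-0.2667  0.0419 -0.9629]
plate_mid 0.72 [314.6 218. ] [ 0.5333 -0.3093  0.005 ]
```

View pics/w2c.png

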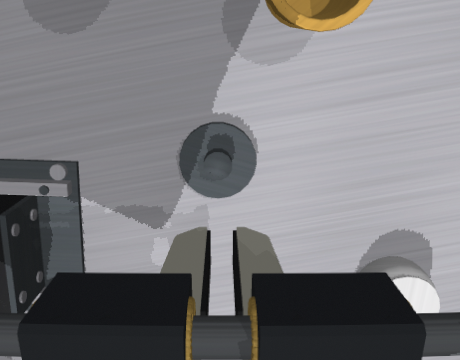

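The plate is still on the bench at about (318,219): the grip slid off because the fingers were too high. I'll go lower and grip harder.

```bash
python3 - <<'E'
from h import *
c=eyes.calibration("wrist")
P=onz("wrist",(318,219.5),.009,c);print(P)
delta([P[0],P[1],.0115])
print(robot.read_state()["tool_pos"])
E
```

```text
[ 0.53073419 -0.31041367  0.009     ]
delta tool units [-0.15 -0.06  4.95] yaw deg -10.0
[ 0.534654   -0.31270276  0.15988496]
```

>>> {"op": "apply_moves", "data": {"steps": [-0.05, -0.03, 0.9, 0, 0, 0, 50, -0.05, -0.03, 0.9, 0, 0, 0, 50, 0, 0, 0.9, 0, 0, 0, 50, 0, 0, 0.9, 0, 0, 0, 50, 0, 0, 0.6, 0, 0, 0, 50, 0, 0, 0.3, 0, 0, 0, 50, 0, 0, 0.1, 0, 0, 0, 50, 0, 0, 0, 0, 0, 0, 50, 0, 0, 0, 0, 0, 0, 50, 0, 0, 0, 0, 0, 0, 50], "grip_force": 40}}

```text
t: 6.35
tool_pos: [0.5324, -0.3107, 0.0225]
orientation: [3.128, -0.274, 0.004]
force: [-1.0, 0.5, 0.3]
opening: 0.0468
gripper_force: 0.0
```

>>> {"op": "apply_moves", "data": {"steps": [0, 0, 0.2, 0, 0, 0, 50, 0, 0, 0.17, 0, 0, 0, 50, 0, 0, 0, 0, 0, 0, 50, 0, 0, 0, 0, 0, 0, 50]}}

```text
t: 6.68
tool_pos: [0.5309, -0.3097, 0.0093]
orientation: [-3.129, 0.274, 0.001]
force: [0.0, 0.5, -0.3]
opening: 0.0463
gripper_force: 0.0
```

>>> {"op": "apply_moves", "data": {"steps": [0, 0, 0, 0, 0, 0, 15, 0, 0, 0, 0, 0, 0, 0, 0, 0, 0, 0, 0, 0, 0, 0, 0, 0, 0, 0, 0, 0, 0, 0, 0, 0, 0, 0, 0, 0, 0, 0, 0, 0, 0, 0, 0, 0, 0, 0, 0, 0, 0]}}

```text
t: 7.27
tool_pos: [0.5314, -0.31, 0.0098]
orientation: [-3.13, 0.274, -0.0]
force: [0.3, -0.8, -0.3]
opening: 0.0044
gripper_force: 0.0
```

```bash
python3 - <<'E'
from h import *
st()
a=save("wrist","w3"); b=save("scene","sc3"); d=save("side","sd3")
o=np.vstack([a[100:400,80:560][:, :], np.hstack([cv2.resize(b[265:325,190:270],(240,180)),cv2.resize(d[160:220,290:370],(240,180))])])
cv2.imwrite("pics/v3.png",o[:,:,::-1])
E
```

```text
7.27 [ 0.5314 -0.31    0.0098] [-3.13   0.274 -0.   ] F [ 0.3 -0.8 -0.3] op 0.0044 0.0
```

View pics/v3.png

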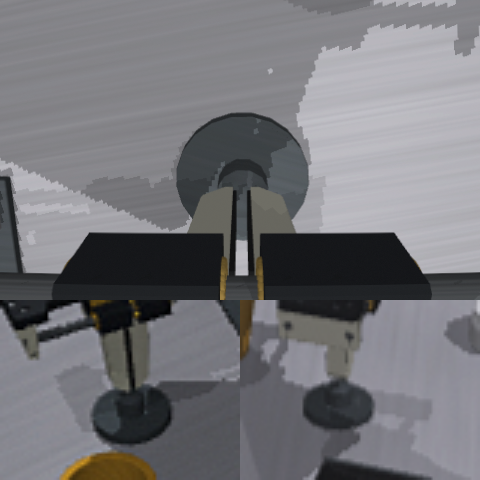

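The closed fingers stand on the robot side of the boss (boss at about (322,275), fingertips just below it in the wrist view). So x is off between the TCP and the camera estimate. I'll measure that offset.

```bash
python3 - <<'E'
from h import *
np.set_printoptions(precision=4,suppress=True)
s=st(); T=np.array(s["tool_pos"]); c=eyes.calibration("wrist")
for k in("wrist","scene","side"): print(k,proj(k,T),proj(k,T+[.015,0,0]))
print("rim",onz("wrist",(322.5,276.5),.009,c))
save("scene","sc4")
for cam in("wrist","scene","side"):
    if cam!="scene": save(cam,"t_"+cam)
    for r in eyes.place_of(cam,"plate_mid")[:3]: print(cam,r, onz(cam,r["xy"],.005)[:2])
R=np.array(c["R"]); print(R@Rn.from_rotvec(s["orientation"]).as_matrix())
im=cv2.imread("pics/w3.png");b=cv2.imread("pics/sc3.png");d=cv2.imread("pics/sd3.png")
for img,k in((im,"wrist"),(b,"scene"),(d,"side")):
    for P,col in((T,(0,0,255)),(T+[0,0,.02],(0,255,0))):
        u=proj(k,P); cv2.circle(img,tuple(int(round(v)) for v in u),1,col,-1)
o=np.vstack([cv2.resize(im[200:360,210:440],None,fx=2,fy=2)[:, :460], np.hstack([cv2.resize(b[270:320,205:262],(230,200)),cv2.resize(d[165:215,295:352],(230,200))])])
cv2.imwrite("pics/v4.png",o)
E
```

```text
7.42 [ 0.5314 -0.31    0.0097] [-3.13   0.274 -0.   ] F [-0.3 -0.4 -0.4] op 0.0003 0.0
wrist [319.5489 280.542 ] [314.1954 252.0968]
scene [234.3449 301.4588] [237.4379 304.7256]
side [322.3594 193.246 ] [316.991  192.8532]
rim [ 0.5329 -0.3117  0.009 ]
wrist {'xy': [316.8, 276.9], 'conf': 0.56} [ 0.5317 -0.3086]
scene {'xy': [234.1, 300.8], 'conf': 0.92} [ 0.5242 -0.3069]
scene {'xy': [139.9, 270.6], 'conf': 0.6} [ 0.2673 -0.4487]
side {'xy': [418.6, 177.7], 'conf': 0.64} [ 0.2593 -0.4334]
side {'xy': [322.2, 195.0], 'conf': 0.63} [ 0.5315 -0.3082]
side {'xy': [192.9, 384.7], 'conf': 0.17} [0.7277 0.368 ]
[[ 0.0017  1.     -0.0009]
 [-0.9606  0.0014 -0.278 ]
 [-0.278   0.0013  0.9606]]
```

View pics/v4.png

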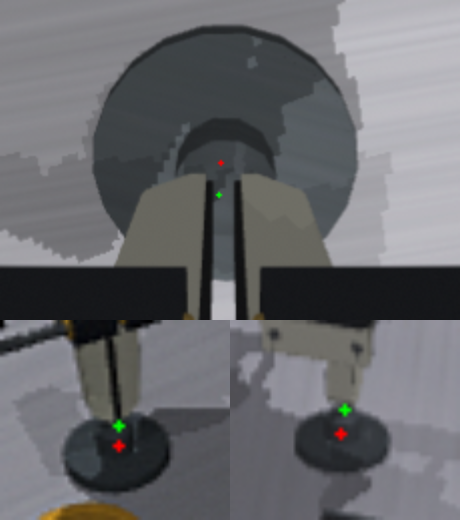

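Marked pictures: red is the reported TCP, green is 20 mm above it. The real fingertips end at or above the green mark, on top of the boss. So the TCP reading is about 20 mm too low along the tool axis. I'll find the offset by a gentle touch on the boss top, which is known to be at z = 31 mm.

>>> {"op": "apply_moves", "data": {"steps": [0, 0, 0.05, 0, 0, 0, 0, 0, 0, 0.05, 0, 0, 0, 0, 0, 0, 0, 0, 0, 0, 0]}}

```text
t: 7.97
tool_pos: [0.5311, -0.3098, 0.0062]
orientation: [-3.129, 0.274, 0.001]
force: [0.3, 0.3, -0.1]
opening: 0.0005
gripper_force: 0.0
```

>>> {"op": "apply_moves", "data": {"steps": [0, 0, 0.05, 0, 0, 0, 0, 0, 0, 0.05, 0, 0, 0, 0, 0, 0, 0, 0, 0, 0, 0]}}

```text
t: 8.22
tool_pos: [0.5311, -0.3098, 0.0033]
orientation: [-3.129, 0.274, 0.001]
force: [-0.2, 0.3, -0.2]
opening: 0.0006
gripper_force: 0.0
```

>>> {"op": "apply_moves", "data": {"steps": [0, 0, 0.05, 0, 0, 0, 0, 0, 0, 0.05, 0, 0, 0, 0, 0, 0, 0, 0, 0, 0, 0]}}

```text
t: 8.47
tool_pos: [0.5315, -0.3101, 0.0012]
orientation: [3.129, -0.274, 0.0]
force: [-1.1, -0.3, 2.7]
opening: 0.0007
gripper_force: 1.5
```

```bash
python3 - <<'E'
from h import *
s=st(); print(s["q"])
a=save("wrist","w5"); b=save("scene","sc5"); d=save("side","sd5")
o=np.hstack([cv2.resize(b[255:315,205:275],(280,240),interpolation=2),cv2.resize(d[155:215,290:360],(280,240),interpolation=2)])
cv2.imwrite("pics/v5.png",o[:,:,::-1])
E
```

```text
8.47 [ 0.5315 -0.3101  0.0012] [ 3.129 -0.274  0.   ] F [-1.1 -0.3  2.7] op 0.0007 1.5
[-6.11403952e-01  3.31211733e-01  1.61194331e+00 -3.39492264e-05
  1.19814559e+00  1.13390752e+00]
```

View pics/v5.png

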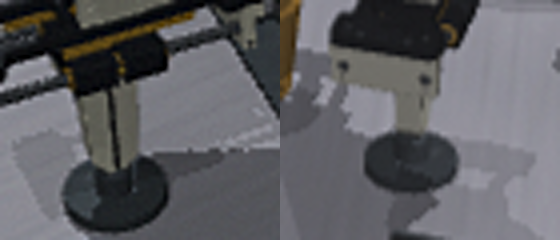

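Contact at a reading of z ≈ 0.0015 means the tips are about 29.5 mm above the reported TCP. Raise, open, and then descend to a reading of about −0.017.

>>> {"op": "apply_moves", "data": {"steps": [0, 0, -0.4, 0, 0, 0, 60, 0, 0, 0, 0, 0, 0, 60, 0, 0, 0, 0, 0, 0, 60, 0, 0, 0, 0, 0, 0, 60, 0, 0, 0, 0, 0, 0, 60, 0, 0, 0, 0, 0, 0, 60, 0, 0, 0, 0, 0, 0, 60, 0, 0, 0, 0, 0, 0, 60]}}

```text
t: 9.28
tool_pos: [0.5312, -0.3098, 0.0125]
orientation: [-3.129, 0.274, 0.001]
force: [0.3, 0.8, -0.2]
opening: 0.0494
gripper_force: 0.0
```

>>> {"op": "apply_moves", "data": {"steps": [0, 0, 0.5, 0, 0, 0, 60, 0, 0, 0.3, 0, 0, 0, 60, 0, 0, 0.15, 0, 0, 0, 60, 0, 0, 0, 0, 0, 0, 60, 0, 0, 0, 0, 0, 0, 60]}}

```text
t: 9.7
tool_pos: [0.5309, -0.3097, -0.0162]
orientation: [-3.129, 0.274, 0.002]
force: [0.0, 0.0, 0.6]
opening: 0.0556
gripper_force: 0.0
```

>>> {"op": "apply_moves", "data": {"steps": [0, 0, 0, 0, 0, 0, 15, 0, 0, 0, 0, 0, 0, 10, 0, 0, 0, 0, 0, 0, 10, 0, 0, 0, 0, 0, 0, 10, 0, 0, 0, 0, 0, 0, 10, 0, 0, 0, 0, 0, 0, 10, 0, 0, 0, 0, 0, 0, 10, 0, 0, 0, 0, 0, 0, 10]}}

```text
t: 10.37
tool_pos: [0.5315, -0.3101, -0.0155]
orientation: [3.129, -0.274, 0.001]
force: [-1.0, -0.3, 2.4]
opening: 0.0227
gripper_force: 40.0
```

Gripped. Lift and carry to a viewing point south of the bed.

>>> {"op": "apply_moves", "data": {"steps": [0, 0, -0.4, 0, 0, 0, 10, 0, 0, -0.9, 0, 0, 0, 10, 0, 0, -0.9, 0, 0, 0, 10, 0, 0, -0.9, 0, 0, 0, 10, 0, 0, -0.9, 0, 0, 0, 10, 0, 0, -0.9, 0, 0, 0, 10, 0, -0.9, -0.7, 0, 0, 0, 10, 0, -0.9, -0.7, 0, 0, 0, 10, 0, -0.9, -0.3, 0, 0, 0, 10, 0, -0.9, 0, 0, 0, 0, 10, 0, -0.9, 0, 0, 0, 0, 10, 0, 0, 0, 0, 0, 0, 10]}}

```text
t: 11.37
tool_pos: [0.5553, -0.1722, 0.1829]
orientation: [-3.128, 0.268, -0.0]
force: [0.1, -0.2, -4.4]
opening: 0.0227
gripper_force: 40.0
```

```bash
sleep 0; python3 - <<'E'
from plant import eyes
for _ in range(3): eyes.read_camera("wrist")
E
python3 w.py w6 rails_mid hinge keeper half_back half_face seat recess fixed_half bar_top
python3 - <<'E'
from h import *
save("side","sd6")
for n in("plate_mid","bar_top"): print([(np.round(r["xy"]),r["conf"]) for r in eyes.place_of("side",n)])
E
```

```text
11.52 [ 0.5545 -0.1768  0.1823] [ 3.13  -0.272 -0.001] F [ 0.3 -0.6 -3.7] op 0.0222 40.0
cam [ 0.6308 -0.1907  0.3791] fwd [-0.2746  0.0465 -0.9604]
rails_mid 0.89 [177.6 287.8] [ 0.5058 -0.0352  0.018 ]
rails_mid 0.59 [121.5 277.1] [0.5247 0.0139 0.018 ]
hinge 0.79 [158.5 221.5] [ 0.5726 -0.0428  0.036 ]
keeper 0.27 [103.2 194.5] [ 0.6043 -0.011   0.051 ]
half_back 0.65 [127.3   7.4] [ 0.7372 -0.0617  0.035 ]
half_back 0.6 [308.  426.4] [ 0.3482 -0.1289  0.035 ]
half_back 0.5 [372.5   1.7] [ 0.7073 -0.2429  0.035 ]
seat 0.8 [118.8 277.3] [0.5215 0.0234 0.006 ]
bar_top 0.68 [105.4 195.7] [ 0.6072 -0.0391  0.1   ]
[(array([313., 158.]), 0.85), (array([422., 410.]), 0.72), (array([418., 176.]), 0.59)]
[(array([279., 208.]), 0.94), (array([195., 388.]), 0.64)]
```

View pics/w6.png

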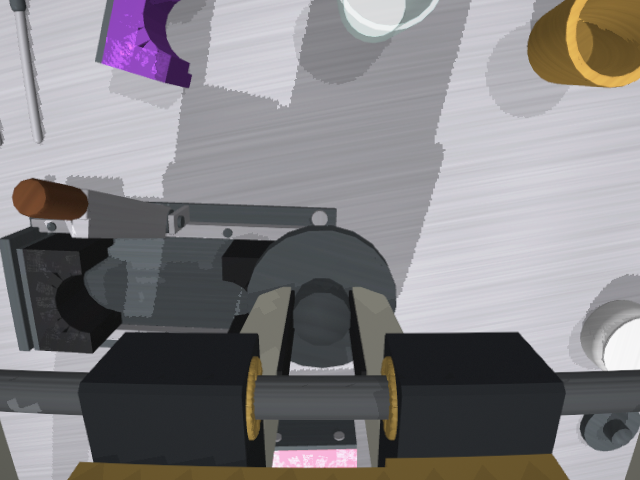

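The plate is held flat and level at (320,300). The bed is at left: its plate corner is at about (336,208), the fixed half at about (70,300), and the bar leaning away with its grip at (45,200). I'll fit the bed pose by edges.

```bash
cat > fit.py <<'E'
from h import *
from scipy.optimize import minimize
np.set_printoptions(precision=4,suppress=True)
c6=eyes.calibration("wrist")
def seg(a,b,n=40): return np.linspace(a,b,n)
P=[]
p=lambda *v: np.array(v)/1000
P+= [seg(p(75,-205,6),p(75,80,6),80),seg(p(-75,-205,6),p(-75,80,6),80),seg(p(-75,-205,6),p(75,-205,6)),seg(p(-75,80,6),p(75,80,6))]
for sx in(1,-1): P+=[seg(p(47*sx,-200,18),p(47*sx,70,18),80),seg(p(59*sx,-200,18),p(59*sx,70,18),80)]
for x in(1,-1): P+=[seg(p(46*x,0,64),p(46*x,48,64)),seg(p(46*x,0,64),p(26*x,0,64))]
a=np.linspace(0,np.pi,40); P.append(np.c_[26*np.cos(a),26*np.sin(a),64+0*a]/1000)
P=np.vstack(P)
ims={"scene":("pics/sc0.png",eyes.calibration("scene")),"side":("pics/sd0.png",eyes.calibration("side")),"wrist":("pics/w6.png",c6)}
DT={k:cv2.distanceTransform(255-cv2.Canny(cv2.imread(f,0),40,100),cv2.DIST_L2,5) for k,(f,c) in ims.items()}
def cost(v,ks):
    cy,sy=np.cos(v[2]),np.sin(v[2]); X=P@np.array([[cy,sy,0],[-sy,cy,0],[0,0,1]])+[v[0],v[1],0]
    t=0
    for k in ks:
        c=ims[k][1]; U=X@np.array(c["R"]).T+np.array(c["t"]); U=U[:,:2]/U[:,2:]; U=U*(1+c["k1"]*(U**2).sum(1,keepdims=True))
        K=np.array(c["K"]); u=np.clip(U@np.diag([K[0,0],K[1,1]])+K[:2,2],0,[638,478]).astype(np.float32)
        d=cv2.remap(DT[k],u[:,0].copy().reshape(-1,1),u[:,1].copy().reshape(-1,1),1).ravel()
        t+=np.minimum(d,6).mean()
    return t/len(ks)
for ks in(["wrist"],["scene"],["side"],["scene","side"],["wrist","scene","side"]):
    best=None
    for dx in(-.006,0,.006):
        for dy in(-.006,0,.006):
            for dw in(-.03,0,.03):
                r=minimize(cost,[.521+dx,.0255+dy,-.183+dw],args=(ks,),method="Nelder-Mead",options=dict(initial_simplex=np.array([.521+dx,.0255+dy,-.183+dw])+np.array([[0,0,0],[.003,0,0],[0,.003,0],[0,0,.02]])))
                if best is None or r.fun<best.fun: best=r
    print(ks,best.x,best.fun)
print("rim held",onz("wrist",(321.5,298),.2065,c6)); st()
E
python3 fit.py
```

```text
['wrist'] [ 0.5212  0.0255 -0.2068] 2.5726191997528076
['scene'] [ 0.5184  0.0256 -0.1982] 0.8397343158721924
['side'] [ 0.5206  0.0283 -0.2095] 0.9248740673065186
['scene', 'side'] [ 0.5201  0.0272 -0.209 ] 0.9037454128265381
['wrist', 'scene', 'side'] [ 0.521   0.0256 -0.208 ] 1.5086904764175415
rim held [ 0.5559 -0.1783  0.2065]
12.17 [ 0.5548 -0.1771  0.1822] [-3.13   0.274 -0.   ] F [ 0.4 -0.6 -4.3] op 0.0228 40.0
```

>>> {"op": "apply_moves", "data": {"steps": [0, 0, 0, 0, 0, 0.32, 10, -0.42, -0.79, 0, 0, 0, 0, 10, -0.42, -0.79, 0, 0, 0, 0, 10, -0.42, -0.79, 0, 0, 0, 0, 10, -0.42, -0.79, 0, 0, 0, 0, 10, -0.42, -0.79, 0, 0, 0, 0, 10, -0.42, -0.79, 0, 0, 0, 0, 10, 0, 0, 0.8, 0, 0, 0, 10, 0, 0, 0.8, 0, 0, 0, 10, 0, 0, 0, 0, 0, 0, 10, 0, 0, 0, 0, 0, 0, 10, 0, 0, 0, 0, 0, 0, 10]}}

```text
t: 13.17
tool_pos: [0.5107, -0.0225, 0.1354]
orientation: [3.125, -0.327, 0.001]
force: [1.1, -0.4, -2.5]
opening: 0.0228
gripper_force: 40.0
```

```bash
cat > bed.py <<'E'
from h import *
O=np.array([.5208,.0265]); W=-.208
ex=np.array([np.cos(W),np.sin(W)]); ey=np.array([-np.sin(W),np.cos(W)])
def tobed(p): d=np.array(p)[:2]-O; return np.round(np.array([d@ex,d@ey])*1000,1)
def frombed(x,y): return O+x/1000*ex+y/1000*ey
E
python3 w.py w7 half_face recess seat plate_mid=.14 fixed_half half_back rails_mid
python3 - <<'E'
from bed import *
s=st(); print(tobed(s["tool_pos"])); delta([*frombed(0,-50),.02])
for n,z in(("half_face",.035),("half_back",.035),("recess",.0185)):
  for cam in("scene","side"):
    eyes.read_camera(cam) if n=="half_face" else 0
    for r in eyes.place_of(cam,n)[:4]: print(n,cam,round(r["conf"],2),tobed(onz(cam,r["xy"],z)))
E
```

```text
13.17 [ 0.5107 -0.0225  0.1354] [ 3.125 -0.327  0.001] F [ 1.1 -0.4 -2.5] op 0.0228 40.0
cam [ 0.5863 -0.0391  0.3324] fwd [-0.2713  0.0561 -0.9609]
recess 0.22 [342.8  57.5] [ 0.6235 -0.0624  0.0185]
seat 0.74 [260.6 221.4] [0.5195 0.0235 0.006 ]
seat 0.3 [320.2 298.4] [ 0.4454 -0.0089  0.006 ]
plate_mid 0.68 [317.6 297.7] [ 0.5039 -0.0201  0.14  ]
half_back 0.71 [483.8 227.1] [ 0.4881 -0.1397  0.035 ]
rails_mid 0.64 [340.9 224.6] [ 0.5069 -0.038   0.018 ]
13.57 [ 0.5105 -0.0225  0.1347] [ 3.125e+00 -3.270e-01  1.000e-03] F [-0.9 -0.5 -3.5] op 0.0227 40.0
[  0. -50.]
delta tool units [-0.   -0.    3.82] yaw deg -11.93
half_face scene 0.66 [-189.4 -190. ]
half_face scene 0.56 [   8.8 -125.2]
half_face scene 0.56 [ 228.1 -100.5]
half_face side 0.82 [-195.7 -179.5]
half_face side 0.75 [212.1 -86.7]
half_face side 0.66 [-14.7  28.9]
half_face side 0.57 [  -9.6 -110.9]
half_back scene 0.71 [ -28.8 -162.8]
half_back scene 0.71 [230.8 -40.4]
half_back scene 0.58 [-135.8 -189.7]
half_back side 0.82 [-136.9 -177.4]
half_back side 0.63 [   2.3 -158.2]
half_back side 0.63 [230.  -21.9]
recess scene 0.58 [-4.5 -8.8]
recess scene 0.17 [  -6.3 -102.3]
```

>>> {"op": "apply_moves", "data": {"steps": [0, 0, 0.8, 0, 0, 0, 10, 0, 0, 0.8, 0, 0, 0, 10, 0, 0, 0.8, 0, 0, 0, 10, 0, 0, 0.8, 0, 0, 0, 10, 0, 0, 0.6, 0, 0, 0, 10, 0, 0, 0.5, 0, 0, 0, 10, 0, 0, 0.2, 0, 0, 0, 10, 0, 0, 0.1, 0, 0, 0, 10, 0, 0, 0, 0, 0, 0, 10, 0, 0, 0, 0, 0, 0, 10]}}

```text
t: 14.8
tool_pos: [0.5111, -0.0224, -0.0027]
orientation: [3.125, -0.326, 0.002]
force: [-0.5, 0.5, -3.4]
opening: 0.0228
gripper_force: 40.0
```

```bash
python3 - <<'E'
from bed import *
s=st(); print(tobed(s["tool_pos"])); delta([*frombed(0,-50),-.0095])
E
```

```text
14.8 [ 0.5111 -0.0224 -0.0027] [ 3.125e+00 -3.260e-01  2.000e-03] F [-0.5  0.5 -3.4] op 0.0228 40.0
[  0.6 -49.8]
delta tool units [-0.02  0.01  0.23] yaw deg -11.92
```

>>> {"op": "apply_moves", "data": {"steps": [0, 0, 0.1, 0, 0, 0, 10, 0, 0, 0.06, 0, 0, 0, 10, 0, 0, 0, 0, 0, 0, 10, 0, 0, 0, 0, 0, 0, 10]}}

```text
t: 15.13
tool_pos: [0.5103, -0.0223, -0.0083]
orientation: [3.125, -0.326, 0.001]
force: [0.0, 0.4, -3.3]
opening: 0.0228
gripper_force: 40.0
```

>>> {"op": "apply_moves", "data": {"steps": [0, 0, 0.04, 0, 0, 0, 10, 0, 0, 0, 0, 0, 0, 10, 0, 0, 0, 0, 0, 0, 10]}}

```text
t: 15.38
tool_pos: [0.5105, -0.0223, -0.0095]
orientation: [-3.125, 0.326, -0.001]
force: [0.7, -0.2, -1.4]
opening: 0.023
gripper_force: 40.0
```

>>> {"op": "apply_moves", "data": {"steps": [0, 0, -0.02, 0, 0, 0, 10, 0, -0.2, 0, 0, 0, 0, 10, 0, -0.2, 0, 0, 0, 0, 10, 0, -0.2, 0, 0, 0, 0, 10, 0, -0.15, 0, 0, 0, 0, 10, 0, -0.1, 0, 0, 0, 0, 10, 0, 0, 0, 0, 0, 0, 10, 0, 0, 0, 0, 0, 0, 10]}}

```text
t: 16.05
tool_pos: [0.5154, 0.003, -0.0092]
orientation: [3.125, -0.325, -0.0]
force: [0.6, 0.4, -4.1]
opening: 0.0229
gripper_force: 40.0
```

>>> {"op": "apply_moves", "data": {"steps": [0, -0.1, 0, 0, 0, 0, 10, 0, -0.1, 0, 0, 0, 0, 10, 0, -0.1, 0, 0, 0, 0, 10, 0, 0, 0, 0, 0, 0, 10, 0, 0, 0, 0, 0, 0, 10]}}

```text
t: 16.47
tool_pos: [0.5173, 0.0116, -0.0092]
orientation: [3.125, -0.326, 0.0]
force: [1.1, 0.9, -4.8]
opening: 0.0227
gripper_force: 40.0
```

```bash
python3 - <<'E'
from bed import *
s=st(); print(tobed(s["tool_pos"]))
c=eyes.calibration("wrist"); save("wrist","w8")
for n,z in(("seat",.006),("plate_mid",.011),("recess",.0185),("fixed_half",.006)):
    for r in eyes.place_of("wrist",n)[:3]: print(n,round(r["conf"],2),np.round(r["xy"]),tobed(onz("wrist",r["xy"],z,c)))
E
```

```text
16.47 [ 0.5173  0.0116 -0.0092] [ 3.125 -0.326  0.   ] F [ 1.1  0.9 -4.8] op 0.0227 40.0
[ -0.3 -15.3]
plate_mid 0.8 [317. 297.] [ -0.4 -14.2]
```

>>> {"op": "apply_moves", "data": {"steps": [0, 0, 0.02, 0, 0, 0, 10, 0, 0, 0, 0, 0, 0, 30, 0, 0, 0, 0, 0, 0, 37, 0, 0, 0, 0, 0, 0, 37, 0, 0, 0, 0, 0, 0, 37, 0, 0, -0.2, 0, 0, 0, 37, 0, 0, -0.5, 0, 0, 0, 37, 0, 0, -0.5, 0, 0, 0, 37, 0, 0, 0, 0, 0, 0, 37, 0, 0, 0, 0, 0, 0, 37], "grip_force": 20}}

```text
t: 17.55
tool_pos: [0.5186, 0.0114, 0.0275]
orientation: [-3.125, 0.326, -0.005]
force: [-0.0, -0.1, -1.3]
opening: 0.0344
gripper_force: 0.0
```

```bash
python3 - <<'E'
from bed import *
s=st(); print(tobed(s["tool_pos"]))
c=eyes.calibration("wrist"); save("wrist","w9"); eyes.read_camera("scene"); eyes.read_camera("side")
for cam in("wrist","scene","side"):
  for r in eyes.place_of(cam,"plate_mid")[:4]: print(cam,round(r["conf"],2),np.round(r["xy"]),tobed(onz(cam,r["xy"],.011,c if cam=="wrist" else None)))
E
```

```text
17.55 [0.5186 0.0114 0.0275] [-3.125  0.326 -0.005] F [-0.  -0.1 -1.3] op 0.0344 0.0
[  1.  -15.2]
wrist 0.69 [319. 268.] [  1.5 -14.9]
scene 0.67 [333. 246.] [-22.9   4.4]
scene 0.6 [143. 269.] [-146.7 -509.6]
scene 0.55 [328. 251.] [ -7.9 -19.6]
side 0.6 [419. 175.] [-160.  -509.7]
side 0.44 [321. 268.] [ -6.5 -20.9]
side 0.41 [424. 411.] [-300.7  300.3]
```

>>> {"op": "apply_moves", "data": {"steps": [0, 0.65, 0, 0, 0, 0, 20, 0, 0.65, 0, 0, 0, 0, 0, 0, 0, 0.4, 0, 0, 0, 0, 0, 0, 0.4, 0, 0, 0, 0, 0, 0, 0.2, 0, 0, 0, 0, 0, 0, 0, 0, 0, 0, 0, 0, 0, 0, 0, 0, 0, 0, 0, 0, 0, 0, 0, 0, 0]}}

```text
t: 18.52
tool_pos: [0.5093, -0.0261, -0.0039]
orientation: [-3.125, 0.325, 0.0]
force: [-0.4, 0.7, 0.5]
opening: 0.0006
gripper_force: 0.0
```

```bash
python3 - <<'E'
from bed import *
s=st(); print(tobed(s["tool_pos"])); delta([*frombed(0,-54),-.0075])
E
```

```text
18.52 [ 0.5093 -0.0261 -0.0039] [-3.125  0.325  0.   ] F [-0.4  0.7  0.5] op 0.0006 0.0
[ -0.4 -53.8]
delta tool units [0.01 0.01 0.12] yaw deg -11.88
```

>>> {"op": "apply_moves", "data": {"steps": [0, 0, 0.1, 0, 0, 0, 0, 0, -0.1, 0, 0, 0, 0, 0, 0, -0.1, 0, 0, 0, 0, 0, 0, -0.1, 0, 0, 0, 0, 0, 0, 0, 0, 0, 0, 0, 0, 0, 0, 0, 0, 0, 0, 0]}}

```text
t: 19.02
tool_pos: [0.5113, -0.0176, -0.0066]
orientation: [-3.125, 0.325, -0.0]
force: [0.7, 0.1, 0.8]
opening: 0.0005
gripper_force: 0.0
```

>>> {"op": "apply_moves", "data": {"steps": [0, -0.1, 0, 0, 0, 0, 0, 0, -0.07, 0, 0, 0, 0, 0, 0, -0.05, 0, 0, 0, 0, 0, 0, 0, 0, 0, 0, 0, 0]}}

```text
t: 19.35
tool_pos: [0.5126, -0.0114, -0.0067]
orientation: [3.124, -0.326, 0.0]
force: [-0.8, -0.6, 0.7]
opening: 0.0006
gripper_force: 0.7
```

```bash
cat > pl.py <<'E'
from bed import *
s=st(); print(tobed(s["tool_pos"]), "F bed y",round(np.array(s["force"][:2])@ey,2))
c=eyes.calibration("wrist"); save("wrist","wl")
for r in eyes.place_of("wrist","plate_mid")[:3]: print(round(r["conf"],2),np.round(r["xy"]),tobed(onz("wrist",r["xy"],.011,c)))
E
python3 pl.py
```

```text
19.35 [ 0.5126 -0.0114 -0.0067] [ 3.124 -0.326  0.   ] F [-0.8 -0.6  0.7] op 0.0006 0.7
[ -0.3 -38.7] F bed y -0.79
0.61 [261. 294.] [  0.3 -12.1]
```

>>> {"op": "apply_moves", "data": {"steps": [0, -0.07, 0, 0, 0, 0, 0, 0, -0.07, 0, 0, 0, 0, 0, 0, -0.07, 0, 0, 0, 0, 0, 0, 0, 0, 0, 0, 0, 0]}}

```text
t: 19.78
tool_pos: [0.5139, -0.0049, -0.0067]
orientation: [-3.125, 0.326, -0.0]
force: [-0.2, -2.0, 0.1]
opening: 0.0002
gripper_force: 0.8
```

```bash
python3 pl.py
```

```text
19.78 [ 0.5139 -0.0049 -0.0067] [-3.125  0.326 -0.   ] F [-0.2 -2.   0.1] op 0.0002 0.8
[ -0.3 -32.1] F bed y -2.02
0.91 [262. 296.] [-1.  -5.8]
```

>>> {"op": "apply_moves", "data": {"steps": [0, -0.05, 0, 0, 0, 0, 0, 0, -0.05, 0, 0, 0, 0, 0, 0, 0, 0, 0, 0, 0, 0]}}

```text
t: 20.13
tool_pos: [0.5144, -0.0021, -0.0068]
orientation: [-3.125, 0.326, -0.0]
force: [-0.1, -2.4, 1.9]
opening: 0.0004
gripper_force: 1.1
```

>>> {"op": "apply_moves", "data": {"steps": [0, -0.05, 0, 0, 0, 0, 0, 0, 0, 0, 0, 0, 0, 0]}}

```text
t: 20.3
tool_pos: [0.5147, -0.0007, -0.0067]
orientation: [-3.125, 0.326, 0.0]
force: [-0.4, -2.3, 1.5]
opening: 0.0006
gripper_force: 1.1
```

>>> {"op": "apply_moves", "data": {"steps": [0, -0.04, 0, 0, 0, 0, 0, 0, 0, 0, 0, 0, 0, 0]}}

```text
t: 20.47
tool_pos: [0.515, 0.0004, -0.0068]
orientation: [-3.125, 0.326, 0.0]
force: [0.0, -2.9, 0.7]
opening: 0.0007
gripper_force: 1.2
```

```bash
python3 pl.py
```

```text
20.47 [ 5.15e-01  4.00e-04 -6.80e-03] [-3.125  0.326  0.   ] F [ 0.  -2.9  0.7] op 0.0007 1.2
[ -0.3 -26.7] F bed y -2.89
0.88 [262. 292.] [ 1.  -0.5]
```

Plate reads y ≈ −0.5 by the network, and so far only friction force shows. Continue in about 1 mm steps until the force rises.

>>> {"op": "apply_moves", "data": {"steps": [0, -0.04, 0, 0, 0, 0, 0, 0, 0, 0, 0, 0, 0, 0]}}

```text
t: 20.73
tool_pos: [0.5152, 0.0016, -0.0068]
orientation: [3.125, -0.326, -0.0]
force: [-1.1, -3.1, 1.6]
opening: 0.0006
gripper_force: 1.3
```

>>> {"op": "apply_moves", "data": {"steps": [0, -0.03, 0, 0, 0, 0, 0, 0, 0, 0, 0, 0, 0, 0]}}

```text
t: 20.9
tool_pos: [0.5154, 0.0022, -0.0067]
orientation: [3.124, -0.326, 0.0]
force: [-0.3, -4.5, 0.7]
opening: 0.0004
gripper_force: 1.8
```

>>> {"op": "apply_moves", "data": {"steps": [0, -0.03, 0, 0, 0, 0, 0, 0, 0, 0, 0, 0, 0, 0]}}

```text
t: 21.07
tool_pos: [0.5158, 0.0025, -0.0066]
orientation: [3.123, -0.326, 0.001]
force: [-0.3, -7.2, 2.5]
opening: 0.0002
gripper_force: 2.9
```

Force rose to 7 N, so the plate is home against the recess. Back off, lift, and go behind the loose half.

>>> {"op": "apply_moves", "data": {"steps": [0, 0.2, 0, 0, 0, 0, 0, 0, 0.5, 0, 0, 0, 0, 0, 0, 0.5, -0.3, 0, 0, 0, 0, 0, 0, -0.8, 0, 0, 0, 0, 0, 0, -0.9, 0, 0, 0, 0, 0, 0.5, -0.9, 0, 0, 0, 0, 0, 0.9, 0, 0, 0, 0, 0, 0, 0.9, 0, 0, 0, 0, 0, 0, 0.9, 0, 0, 0, 0, 0, 0, 0.9, 0, 0, 0, 0, 0, 0, 0.8, 0, 0, 0, 0, 0, 0, 0, 0, 0, 0, 0, 0]}}

```text
t: 22.07
tool_pos: [0.4769, -0.179, 0.0802]
orientation: [3.124, -0.33, 0.0]
force: [-0.5, 0.2, 0.6]
opening: 0.0006
gripper_force: 0.0
```

```bash
cat > look.py <<'E'
from bed import *
s=st(); print(tobed(s["tool_pos"]))
c=eyes.calibration("wrist"); save("wrist","wl2"); eyes.read_camera("scene"); eyes.read_camera("side")
for n,z in(("plate_mid",.011),("half_face",.035),("half_back",.035)):
  for cam in("wrist","scene","side"):
    for r in eyes.place_of(cam,n)[:4]:
        b=tobed(onz(cam,r["xy"],z,c if cam=="wrist" else None))
        if abs(b[0])<40: print(n,cam,round(r["conf"],2),np.round(r["xy"]),b)
E
python3 look.py
```

```text
22.07 [ 0.4769 -0.179   0.0802] [ 3.124 -0.33   0.   ] F [-0.5  0.2  0.6] op 0.0006 0.0
[  -0.5 -210.2]
plate_mid wrist 0.64 [  6. 240.] [0.8 2.6]
plate_mid scene 0.55 [335. 246.] [-21.3  10.1]
half_face scene 0.76 [297. 257.] [   9.3 -123.1]
half_face side 0.82 [330. 236.] [   0.2 -118.5]
half_back scene 0.8 [278. 258.] [  -6.3 -171.3]
```

>>> {"op": "apply_moves", "data": {"steps": [0, 0, 0.9, 0, 0, 0, 0, 0, 0, 0.9, 0, 0, 0, 0, 0, 0, 0.7, 0, 0, 0, 0, 0, 0, 0.35, 0, 0, 0, 0, 0, 0, 0, 0, 0, 0, 0, 0, 0, 0, 0, 0, 0, 0]}}

```text
t: 23.17
tool_pos: [0.4776, -0.1756, -0.0052]
orientation: [-3.124, 0.326, 0.001]
force: [-0.6, 0.2, 0.6]
opening: 0.0006
gripper_force: 0.0
```

>>> {"op": "apply_moves", "data": {"steps": [0, -0.15, 0, 0, 0, 0, 0, 0, -0.15, 0, 0, 0, 0, 0, 0, -0.15, 0, 0, 0, 0, 0, 0, -0.1, 0, 0, 0, 0, 0, 0, -0.1, 0, 0, 0, 0, 0, 0, -0.1, 0, 0, 0, 0, 0, 0, -0.1, 0, 0, 0, 0, 0, 0, -0.1, 0, 0, 0, 0, 0, 0, 0, 0, 0, 0, 0, 0]}}

```text
t: 23.92
tool_pos: [0.4843, -0.1484, -0.0046]
orientation: [3.123, -0.326, 0.002]
force: [0.1, -4.2, 2.0]
opening: 0.0003
gripper_force: 2.1
```

>>> {"op": "apply_moves", "data": {"steps": [0, -0.1, 0.05, 0, 0, 0, 0, 0, -0.15, 0.05, 0, 0, 0, 0, 0, -0.2, 0, 0, 0, 0, 0, 0, -0.2, 0, 0, 0, 0, 0, 0, -0.2, 0, 0, 0, 0, 0, 0, -0.2, 0, 0, 0, 0, 0, 0, -0.2, 0, 0, 0, 0, 0, 0, -0.2, 0, 0, 0, 0, 0, 0, -0.2, 0, 0, 0, 0, 0, 0, -0.15, 0, 0, 0, 0, 0, 0, -0.1, 0, 0, 0, 0, 0, 0, 0, 0, 0, 0, 0, 0]}}

```text
t: 24.92
tool_pos: [0.4965, -0.0928, -0.0072]
orientation: [3.123, -0.326, 0.003]
force: [-0.1, -4.2, 3.4]
opening: 0.0005
gripper_force: 2.0
```

```bash
python3 look.py; python3 - <<'E'
import cv2,numpy as np
a=cv2.imread("pics/wl2.png"); b=cv2.imread("pics/sd6.png")
from h import *
s=eyes.read_camera("side")[:,:,::-1]; sc=eyes.read_camera("scene")[:,:,::-1]
cv2.imwrite("pics/v10.png",np.hstack([a, ])[:480])
cv2.imwrite("pics/s10.png",s); cv2.imwrite("pics/c10.png",sc)
E
```

```text
24.92 [ 0.4965 -0.0928 -0.0072] [ 3.123e+00 -3.260e-01  3.000e-03] F [-0.1 -4.2  3.4] op 0.0005 2.0
[   0.9 -121.7]
plate_mid wrist 0.77 [ 57. 296.] [-0.4  1.2]
plate_mid scene 0.56 [333. 247.] [-15.4   1.2]
half_face scene 0.72 [319. 247.] [ -5.2 -49.1]
half_face side 0.69 [324. 250.] [ -2.5 -60. ]
half_back scene 0.93 [297. 250.] [ -16.9 -110.1]
half_back side 0.77 [326. 240.] [  5.1 -99.2]
```

>>> {"op": "apply_moves", "data": {"steps": [0, -0.1, 0, 0, 0, 0, 0, 0, -0.15, 0, 0, 0, 0, 0, 0, -0.15, 0, 0, 0, 0, 0, 0, -0.15, 0, 0, 0, 0, 0, 0, -0.15, 0, 0, 0, 0, 0, 0, -0.15, 0, 0, 0, 0, 0, 0, -0.15, 0, 0, 0, 0, 0, 0, -0.1, 0, 0, 0, 0, 0, 0, -0.07, 0, 0, 0, 0, 0, 0, -0.05, 0, 0, 0, 0, 0, 0, 0, 0, 0, 0, 0, 0]}}

```text
t: 26.53
tool_pos: [0.5032, -0.0569, -0.0079]
orientation: [3.124, -0.326, 0.001]
force: [-0.2, -5.4, 5.9]
opening: 0.0003
gripper_force: 3.2
```

```bash
python3 look.py
```

```text
26.53 [ 0.5032 -0.0569 -0.0079] [ 3.124e+00 -3.260e-01  1.000e-03] F [-0.2 -5.4  5.9] op 0.0003 3.2
[ -0.  -85.2]
plate_mid wrist 0.59 [128. 293.] [1.1 2.6]
plate_mid wrist 0.56 [278. 321.] [-12.5 -65.9]
plate_mid scene 0.36 [335. 250.] [-4.6  1.1]
half_face wrist 0.19 [273. 303.] [  7.3 -67.1]
half_face scene 0.75 [330. 247.] [  6.1 -21.4]
half_face side 0.82 [318. 263.] [ -1.2 -11.1]
half_back wrist 0.73 [280. 317.] [  1.5 -69.5]
half_back scene 0.88 [311. 247.] [-14.6 -69.3]
half_back scene 0.31 [336. 252.] [ 36.4 -18.2]
half_back side 0.59 [325. 251.] [ -4.7 -57.6]
```

>>> {"op": "apply_moves", "data": {"steps": [0, -0.1, 0, 0, 0, 0, 0, 0, -0.1, 0, 0, 0, 0, 0, 0, -0.1, 0, 0, 0, 0, 0, 0, -0.07, 0, 0, 0, 0, 0, 0, -0.05, 0, 0, 0, 0, 0, 0, 0, 0, 0, 0, 0, 0]}}

```text
t: 27.63
tool_pos: [0.5057, -0.0445, -0.008]
orientation: [3.124, -0.326, 0.0]
force: [-0.5, -5.6, 5.5]
opening: 0.0007
gripper_force: 3.3
```

>>> {"op": "apply_moves", "data": {"steps": [0, -0.04, 0, 0, 0, 0, 0, 0, -0.04, 0, 0, 0, 0, 0, 0, 0, 0, 0, 0, 0, 0]}}

```text
t: 27.88
tool_pos: [0.5061, -0.0424, -0.008]
orientation: [3.124, -0.326, 0.0]
force: [-0.8, -7.0, 5.1]
opening: 0.0004
gripper_force: 3.6
```

```bash
python3 look.py
```

```text
27.88 [ 0.5061 -0.0424 -0.008 ] [ 3.124 -0.326  0.   ] F [-0.8 -7.   5.1] op 0.0004 3.6
[ -0.1 -70.4]
plate_mid wrist 0.79 [163. 296.] [-0.5  0.9]
half_face scene 0.85 [334. 244.] [-2.2 -2.6]
half_face side 0.78 [317. 266.] [-2.6  0.8]
half_back wrist 0.9 [278. 320.] [  0.1 -54.1]
half_back scene 0.58 [315. 247.] [-11.  -58.3]
half_back side 0.74 [318. 255.] [  5.4 -38. ]
```

>>> {"op": "apply_moves", "data": {"steps": [0, -0.04, 0, 0, 0, 0, 0, 0, 0, 0, 0, 0, 0, 0, 0, 0, 0, 0, 0, 0, 0]}}

```text
t: 28.73
tool_pos: [0.5062, -0.0417, -0.008]
orientation: [3.123, -0.326, -0.0]
force: [-2.0, -9.3, 6.8]
opening: 0.0003
gripper_force: 4.9
```

>>> {"op": "apply_moves", "data": {"steps": [0, -0.04, 0, 0, 0, 0, 0, 0, 0, 0, 0, 0, 0, 0, 0, 0, 0, 0, 0, 0, 0]}}

```text
t: 28.98
tool_pos: [0.5063, -0.0414, -0.0079]
orientation: [3.122, -0.326, -0.001]
force: [-3.3, -14.3, 6.8]
opening: 0.0006
gripper_force: 7.1
```

>>> {"op": "apply_moves", "data": {"steps": [0, -0.03, 0, 0, 0, 0, 0, 0, 0, 0, 0, 0, 0, 0, 0, 0, 0, 0, 0, 0, 0]}}

```text
t: 29.23
tool_pos: [0.5063, -0.0411, -0.0079]
orientation: [3.121, -0.327, -0.001]
force: [-5.0, -16.9, 8.0]
opening: 0.0003
gripper_force: 8.7
```

```bash
python3 look.py; python3 - <<'E'
from bed import *
a=save("wrist","w11");b=save("scene","sc11");d=save("side","sd11")
c=eyes.calibration("wrist")
def mk(im,k,cc):
    im=im.copy()
    for x in(-46,46):
        for y,col in((0,(255,0,0)),(-53,(0,255,0))):
            u=proj(k,np.array([*frombed(x,y),.064]),cc); im=cv2.circle(im,tuple(int(round(v)) for v in u),1,col,-1)
    return im
A=cv2.resize(mk(a,"wrist",c)[150:390,60:380],(800,600))[:, :]
A=cv2.resize(mk(a,"wrist",c)[160:380,70:363],(520,390))
B=mk(b,"scene",None)[215:285,265:365];D=mk(d,"side",None)[200:300,270:370]
o=np.zeros((590,800,3),np.uint8); o[:390,:520]=A; o[:196,520:800]=cv2.resize(B,(280,196)); o[200:480,520:800]=cv2.resize(D,(280,280))
cv2.imwrite("pics/v11.png",o[:480,:,::-1])
E
```

```text
29.23 [ 0.5063 -0.0411 -0.0079] [ 3.121e+00 -3.270e-01 -1.000e-03] F [ -5.  -16.9   8. ] op 0.0003 8.7
[ -0.2 -69.2]
plate_mid wrist 0.66 [163. 292.] [1.7 2.2]
half_face scene 0.86 [336. 244.] [2.1 1.2]
half_face side 0.88 [319. 263.] [ -3.9 -10.9]
half_back wrist 0.96 [278. 322.] [ -0.8 -52.5]
half_back scene 0.72 [316. 247.] [-10.4 -54.6]
half_back side 0.68 [322. 254.] [ -1.3 -44.6]
```

View pics/v11.png

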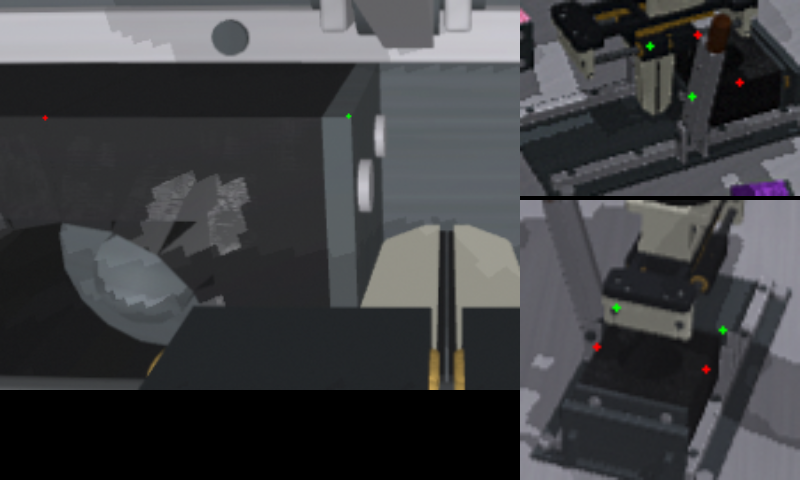

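The wrist view shows the back top edge at (350,115) right on the mark predicted for a shut mould, with no parting gap. The bar is still up (side view, upper left). Retreat, lift, and measure the bar.

>>> {"op": "apply_moves", "data": {"steps": [0, 0.1, 0, 0, 0, 0, 0, 0, 0.3, 0, 0, 0, 0, 0, 0, 0.6, 0, 0, 0, 0, 0, 0, 0.9, -0.9, 0, 0, 0, 0, 0, 0.9, -0.9, 0, 0, 0, 0, 0, 0.9, -0.9, 0, 0, 0, 0, 0, 0.9, -0.9, 0, 0, 0, 50, 0, 0.3, -0.9, 0, 0, 0, 50, 0, 0, -0.9, 0, 0, 0, 50, 0, 0, -0.9, 0, 0, 0, 50, 0, 0, 0, 0, 0, 0, 50, 0, 0, 0, 0, 0, 0, 50], "grip_force": 40}}

```text
t: 30.98
tool_pos: [0.4772, -0.1827, 0.1821]
orientation: [3.124, -0.326, 0.004]
force: [0.9, 0.2, -1.1]
opening: 0.0357
gripper_force: 0.0
```

```bash
cat > bar.py <<'E'
from bed import *
np.set_printoptions(precision=4,suppress=True)
s=st(); print(tobed(s["tool_pos"]))
c=eyes.calibration("wrist"); pics={k:save(k,"b_"+k) for k in("wrist","scene","side")}
def pt(r,off,th): # bed x, z of bar point
    return 66-r*np.cos(th)+off*np.sin(th), 36+r*np.sin(th)+off*np.cos(th)
for cam in pics:
    cc=c if cam=="wrist" else None
    for n,r,off in(("bar_top",100,12),):
        for q in eyes.place_of(cam,n)[:2]:
            best=min((np.hypot(*(proj(cam,np.array([*frombed(X,-59.1),Zz/1000]),cc)-q["xy"])),th) for th in np.linspace(0,2.2,221) for X,Zz in [pt(r,off,th)])
            print(cam,n,round(q["conf"],2),np.round(q["xy"]),"err px %.1f theta %.2f"%best)
    for q in eyes.search_frame(cam,"bar")[:1]: print("  rect",np.round(q["rect"]),round(q["conf"],2))
    hsv=cv2.cvtColor(pics[cam],cv2.COLOR_RGB2HSV); m=cv2.inRange(hsv,(4,110,40),(16,255,170))
    g=min(((lambda X,Zz: (proj(cam,np.array([*frombed(X,-59.1),Zz/1000]),cc)))(*pt(150,0,th)) for th in [1.9]),key=lambda a:0)
    n,l,stt,ce=cv2.connectedComponentsWithStats(m)
    for i in range(1,n):
        if stt[i,4]>15 and np.hypot(*(ce[i]-g))<60:
            best=min((np.hypot(*(proj(cam,np.array([*frombed(X,-59.1),Zz/1000]),cc)-ce[i])),th) for th in np.linspace(0,2.2,221) for X,Zz in [pt(150,0,th)])
            print("  grip blob",stt[i],ce[i],"err %.1f th %.2f"%best)
E
python3 bar.py
```

```text
30.98 [ 0.4772 -0.1827  0.1821] [ 3.124 -0.326  0.004] F [ 0.9  0.2 -1.1] op 0.0357 0.0
[   0.5 -213.7]
wrist bar_top 0.87 [52. 77.] err px 2.5 theta 1.83
  grip blob [  0  38  27  44 858] [10.8893 62.451 ] err 27.2 th 1.84
scene bar_top 0.94 [334. 239.] err px 0.6 theta 1.74
  rect [323. 224.  16.  44.] 0.67
  grip blob [325 178  32  10 206] [340.5146 182.3738] err 33.2 th 1.33
  grip blob [334 220   6   5  24] [336.5    222.1667] err 2.5 th 1.79
  rect [276. 181.  26.  67.] 0.94
  grip blob [275 184  10  16  90] [279.4444 191.5778] err 0.2 th 1.87
```

>>> {"op": "apply_moves", "data": {"steps": [0, 0, -0.5, 0, 0, 0, 50, 0, 0, -0.5, 0, 0, 0, 50, 0.6, -0.86, 0, 0, 0, 0, 50, 0.6, -0.86, 0, 0, 0, 0, 50, 0.6, -0.86, 0, 0, 0, 0, 50, 0.6, -0.86, 0, 0, 0, 0, 50, 0.6, -0.86, 0, 0, 0, 0, 50, 0.6, -0.86, 0, 0, 0, 0, 50, 0, 0, 0, 0, 0, 0, 50, 0, 0, 0, 0, 0, 0, 50]}}

```text
t: 32.27
tool_pos: [0.6144, -0.0517, 0.2097]
orientation: [-3.125, 0.322, 0.003]
force: [0.4, -0.6, 0.6]
opening: 0.0465
gripper_force: 0.0
```

```bash
python3 bar.py; python3 - <<'E'
from bed import *
delta([*frombed(109,-59.1),.1315])
print("proj grip",proj("wrist",np.array([*frombed(109,-59.1),.18])),proj("wrist",np.array([*frombed(114,-59.1),.197])))
E
```

```text
32.27 [ 0.6144 -0.0517  0.2097] [-3.125  0.322  0.003] F [ 0.4 -0.6  0.6] op 0.0465 0.0
[107.7 -57.2]
wrist bar_top 0.56 [324. 239.] err px 1.6 theta 1.86
  rect [308. 239.  36.  44.] 0.78
  grip blob [310 241  33  33 837] [326.0502 257.1517] err 3.0 th 1.87
scene bar_top 0.85 [331. 241.] err px 2.8 theta 1.77
  rect [324. 218.  14.  46.] 0.6
  grip blob [330 179  15   8  79] [337.9494 183.0506] err 31.3 th 1.31
  grip blob [334 220   6   5  26] [336.5385 222.1538] err 2.5 th 1.79
side bar_top 0.88 [279. 208.] err px 2.1 theta 1.92
side bar_top 0.3 [295. 245.] err px 33.9 theta 1.19
  rect [272. 180.  31.  70.] 0.79
  grip blob [275 184  10  16  94] [279.3085 191.6064] err 0.1 th 1.87
delta tool units [ 0.05 -0.01  2.65] yaw deg -11.97
proj grip [319.42895854 258.08427848] [319.31811769 259.29949002]
```

>>> {"op": "apply_moves", "data": {"steps": [0.05, 0.05, 0.6, 0, 0, 0, 50, 0, 0, 0.7, 0, 0, 0, 50, 0, 0, 0.7, 0, 0, 0, 50, 0, 0, 0.6, 0, 0, 0, 50, 0, 0, 0, 0, 0, 0, 50, 0, 0, 0, 0, 0, 0, 30, 0, 0, 0, 0, 0, 0, 10, 0, 0, 0, 0, 0, 0, 5, 0, 0, 0, 0, 0, 0, 5, 0, 0, 0, 0, 0, 0, 5, 0, 0, 0, 0, 0, 0, 5], "grip_force": 25}}

```text
t: 33.63
tool_pos: [0.6162, -0.0547, 0.1342]
orientation: [-3.124, 0.326, -0.004]
force: [-0.1, 1.6, 4.6]
opening: 0.0172
gripper_force: 25.0
```

```bash
python3 - <<'E'
from bed import *
s=st(); p=np.array(s["tool_pos"]); b=tobed(p); print(b)
X=b[0]-66; Z=(p[2]+.0295+.019)*1000-36; r=np.hypot(X,Z); th=np.arctan2(Z,-X); print(r,th)
T=np.linspace(th,.15,25); x=-r*np.cos(T); z=r*np.sin(T)
print([ (round(a,2),round(c,2)) for a,c in zip(np.diff(x)/30,-np.diff(z)/30)])
E
```

```text
33.63 [ 0.6162 -0.0547  0.1342] [-3.124  0.326 -0.004] F [-0.1  1.6  4.6] op 0.0172 25.0
[110.1 -59.7]
153.19353825681966 1.8627994699734676
[(np.float64(-0.35), np.float64(-0.09)), (np.float64(-0.36), np.float64(-0.07)), (np.float64(-0.36), np.float64(-0.04)), (np.float64(-0.36), np.float64(-0.02)), (np.float64(-0.36), np.float64(0.01)), (np.float64(-0.36), np.float64(0.04)), (np.float64(-0.36), np.float64(0.06)), (np.float64(-0.35), np.float64(0.09)), (np.float64(-0.35), np.float64(0.11)), (np.float64(-0.34), np.float64(0.14)), (np.float64(-0.33), np.float64(0.16)), (np.float64(-0.31), np.float64(0.18)), (np.float64(-0.3), np.float64(0.21)), (np.float64(-0.29), np.float64(0.23)), (np.float64(-0.27), np.float64(0.25)), (np.float64(-0.25), np.float64(0.26)), (np.float64(-0.23), np.float64(0.28)), (np.float64(-0.21), np.float64(0.3)), (np.float64(-0.19), np.float64(0.31)), (np.float64(-0.17), np.float64(0.32)), (np.float64(-0.14), np.float64(0.34)), (np.float64(-0.12), np.float64(0.34)), (np.float64(-0.09), np.float64(0.35)), (np.float64(-0.07), np.float64(0.36))]
```

>>> {"op": "apply_moves", "data": {"steps": [-0.35, 0, -0.09, 0, 0, 0, 5, -0.36, 0, -0.07, 0, 0, 0, 5, -0.36, 0, -0.04, 0, 0, 0, 5, -0.36, 0, -0.02, 0, 0, 0, 5, -0.36, 0, 0.01, 0, 0, 0, 5, -0.36, 0, 0.04, 0, 0, 0, 5, 0, 0, 0, 0, 0, 0, 5, 0, 0, 0, 0, 0, 0, 5]}}

```text
t: 34.3
tool_pos: [0.5523, -0.041, 0.1395]
orientation: [-3.124, 0.325, -0.003]
force: [-3.1, 2.4, 7.4]
opening: 0.0142
gripper_force: 23.7
```

>>> {"op": "apply_moves", "data": {"steps": [-0.36, 0, 0.06, 0, 0, 0, 5, -0.35, 0, 0.09, 0, 0, 0, 5, -0.35, 0, 0.11, 0, 0, 0, 5, -0.34, 0, 0.14, 0, 0, 0, 5, -0.33, 0, 0.16, 0, 0, 0, 5, -0.31, 0, 0.18, 0, 0, 0, 5, 0, 0, 0, 0, 0, 0, 5, 0, 0, 0, 0, 0, 0, 5]}}

```text
t: 34.97
tool_pos: [0.4921, -0.0289, 0.1157]
orientation: [3.124, -0.326, -0.0]
force: [-0.3, -0.0, -0.8]
opening: 0.0043
gripper_force: 0.0
```

```bash
cat > th.py <<'E'
from bed import *
s=st(); p=np.array(s["tool_pos"]); b=tobed(p); print(b)
X=b[0]-66; Z=(p[2]+.0295+.019)*1000-36; print("r,th",np.hypot(X,Z),np.arctan2(Z,-X))
E
python3 th.py; python3 bar.py | grep -v blob
```

```text
34.97 [ 0.4921 -0.0289  0.1157] [ 3.124 -0.326 -0.   ] F [-0.3 -0.  -0.8] op 0.0043 0.0
[-16.7 -60.2]
r,th 152.52385849522435 0.9977309493299681
34.97 [ 0.4921 -0.0289  0.1157] [ 3.124 -0.326 -0.   ] F [-0.3 -0.  -0.8] op 0.0043 0.0
[-16.7 -60.2]
wrist bar_top 0.69 [324. 100.] err px 6.7 theta 1.47
  rect [286.  92.  70.  98.] 0.62
scene bar_top 0.93 [327. 228.] err px 2.0 theta 1.34
scene bar_top 0.63 [295. 338.] err px 95.1 theta 2.20
  rect [320. 202.   9.  64.] 0.94
side bar_top 0.71 [294. 211.] err px 0.9 theta 1.53
side bar_top 0.45 [254. 204.] err px 18.5 theta 2.20
  rect [290. 185.  21.  65.] 0.83
```

The grip slipped off and left the bar at about 1.47 rad, just past upright. I'll push it over from the far side with closed fingers on the wooden grip instead.

>>> {"op": "apply_moves", "data": {"steps": [0, 0, -0.9, 0, 0, 0, 0, 0, 0, -0.9, 0, 0, 0, 0, 0, 0, -0.9, 0, 0, 0, 0, 0, 0, -0.3, 0, 0, 0, 0, 0.75, 0, 0, 0, 0, 0, 0, 0.75, 0, 0, 0, 0, 0, 0, 0.75, 0, 0, 0, 0, 0, 0, 0.75, 0, 0, 0, 0, 0, 0, 0.75, 0, 0, 0, 0, 0, 0, 0, 0, 0, 0, 0, 0, 0, 0, 0, 0, 0, 0, 0, 0]}}

```text
t: 36.33
tool_pos: [0.6022, -0.0522, 0.2039]
orientation: [-3.124, 0.326, 0.004]
force: [-0.3, -0.3, 0.3]
opening: 0.0004
gripper_force: 0.0
```

```bash
python3 bar.py | grep -v "scene grip"; python3 - <<'E'
from bed import *
delta([*frombed(96,-60),.15])
def C(t): return np.array([66-145*np.cos(t)+9*np.sin(t)+7.5*np.sin(t), 36+145*np.sin(t)+9*np.cos(t)])
T=np.linspace(1.5,0.06,25); P=np.array([C(t) for t in T]); print(P[0],P[-1])
D=np.diff(P,axis=0)/30
print([(round(float(a),2),round(float(-b),2)) for a,b in D])
E
```

```text
36.33 [ 0.6022 -0.0522  0.2039] [-3.124  0.326  0.004] F [-0.3 -0.3  0.3] op 0.0004 0.0
[ 95.9 -60.2]
wrist bar_top 0.77 [323. 282.] err px 5.3 theta 1.47
  rect [303. 233.  39. 136.] 0.7
scene bar_top 0.65 [327. 229.] err px 1.1 theta 1.33
  rect [321. 207.  10.  58.] 0.83
  grip blob [343 178  14   8  91] [349.2967 181.6044] err 39.1 th 1.42
  grip blob [323 206   5   7  22] [325.1364 208.0455] err 3.4 th 1.37
side bar_top 0.93 [296. 208.] err px 2.3 theta 1.49
side bar_top 0.6 [318. 278.] err px 34.4 theta 0.00
  rect [289. 184.  21.  67.] 0.72
  grip blob [300 187   8  16  78] [303.6154 193.8718] err 0.3 th 1.48
delta tool units [ 0.01 -0.    1.87] yaw deg -11.91
[ 72.20177304 181.27340787] [-77.74967218  53.6785858 ]
[(-0.29, 0.01), (-0.29, 0.03), (-0.29, 0.05), (-0.29, 0.06), (-0.28, 0.08), (-0.28, 0.1), (-0.27, 0.11), (-0.27, 0.13), (-0.26, 0.14), (-0.25, 0.16), (-0.24, 0.17), (-0.23, 0.19), (-0.22, 0.2), (-0.21, 0.21), (-0.2, 0.22), (-0.18, 0.23), (-0.17, 0.24), (-0.16, 0.25), (-0.14, 0.26), (-0.13, 0.27), (-0.11, 0.27), (-0.09, 0.28), (-0.08, 0.28), (-0.06, 0.29)]
```

>>> {"op": "apply_moves", "data": {"steps": [0, 0, 0.6, 0, 0, 0, 0, 0, 0, 0.6, 0, 0, 0, 0, 0, 0, 0.6, 0, 0, 0, 0, -0.2, 0, 0.05, 0, 0, 0, 0, -0.3, 0, 0, 0, 0, 0, 0, -0.3, 0, 0, 0, 0, 0, 0, -0.29, 0, 0.01, 0, 0, 0, 0, -0.29, 0, 0.03, 0, 0, 0, 0, -0.29, 0, 0.05, 0, 0, 0, 0, 0, 0, 0, 0, 0, 0, 0]}}

```text
t: 37.62
tool_pos: [0.5523, -0.0414, 0.1482]
orientation: [-3.125, 0.326, -0.001]
force: [-0.3, -0.3, 0.5]
opening: 0.0004
gripper_force: 0.0
```

>>> {"op": "apply_moves", "data": {"steps": [-0.29, 0, 0.06, 0, 0, 0, 0, -0.28, 0, 0.08, 0, 0, 0, 0, -0.28, 0, 0.1, 0, 0, 0, 0, -0.27, 0, 0.11, 0, 0, 0, 0, -0.27, 0, 0.13, 0, 0, 0, 0, -0.26, 0, 0.14, 0, 0, 0, 0, -0.25, 0, 0.16, 0, 0, 0, 0, 0, 0, 0, 0, 0, 0, 0]}}

```text
t: 38.28
tool_pos: [0.4966, -0.0298, 0.1238]
orientation: [-3.125, 0.326, 0.001]
force: [1.0, 1.1, 1.3]
opening: 0.0006
gripper_force: 0.4
```

```bash
python3 bar.py | grep -v "scene grip"
```

```text
38.28 [ 0.4966 -0.0298  0.1238] [-3.125  0.326  0.001] F [1.  1.1 1.3] op 0.0006 0.4
[-12.1 -60. ]
wrist bar_top 0.8 [323. 237.] err px 4.9 theta 0.85
  rect [294. 103.  57. 188.] 0.59
scene bar_top 0.79 [318. 223.] err px 2.7 theta 0.86
scene bar_top 0.55 [155. 294.] err px 165.3 theta 0.00
  rect [309. 212.  25.  57.] 0.72
  grip blob [331 178  26   9 137] [343.4526 182.6423] err 34.7 th 1.37
side bar_top 0.81 [322. 221.] err px 0.7 theta 0.84
  rect [293. 206.  50.  45.] 0.72
```

>>> {"op": "apply_moves", "data": {"steps": [-0.24, 0, 0.17, 0, 0, 0, 0, -0.23, 0, 0.19, 0, 0, 0, 0, -0.22, 0, 0.2, 0, 0, 0, 0, -0.21, 0, 0.21, 0, 0, 0, 0, -0.2, 0, 0.22, 0, 0, 0, 0, -0.18, 0, 0.23, 0, 0, 0, 0, -0.17, 0, 0.24, 0, 0, 0, 0, -0.16, 0, 0.25, 0, 0, 0, 0, -0.14, 0, 0.26, 0, 0, 0, 0, 0, 0, 0, 0, 0, 0, 0]}}

```text
t: 39.57
tool_pos: [0.444, -0.0188, 0.0628]
orientation: [-3.124, 0.326, 0.005]
force: [1.0, 0.2, 0.8]
opening: 0.0005
gripper_force: 0.2
```

```bash
python3 th.py; python3 bar.py | grep bar_top
```

```text
39.57 [ 0.444  -0.0188  0.0628] [-3.124  0.326  0.005] F [1.  0.2 0.8] op 0.0005 0.2
[-65.8 -60.2]
r,th 151.7994505643535 0.5191306046332758
wrist bar_top 0.71 [324. 205.] err px 6.7 theta 0.34
scene bar_top 0.83 [313. 229.] err px 0.6 theta 0.44
side bar_top 0.81 [331. 241.] err px 3.5 theta 0.28
```

>>> {"op": "apply_moves", "data": {"steps": [-0.13, 0, 0.27, 0, 0, 0, 0, -0.11, 0, 0.27, 0, 0, 0, 0, -0.09, 0, 0.25, 0, 0, 0, 0, -0.05, 0, 0.2, 0, 0, 0, 0, 0, 0, 0.1, 0, 0, 0, 0, 0, 0, 0, 0, 0, 0, 0]}}

```text
t: 40.52
tool_pos: [0.4339, -0.0166, 0.0311]
orientation: [-3.124, 0.326, 0.003]
force: [0.4, 0.0, 0.6]
opening: 0.0004
gripper_force: 0.1
```

```bash
python3 th.py; python3 bar.py | grep bar_top
```

```text
40.52 [ 0.4339 -0.0166  0.0311] [-3.124e+00  3.260e-01  3.000e-03] F [0.4 0.  0.6] op 0.0004 0.1
[-76.1 -60.1]
r,th 148.63943941085446 0.29773060026218906
wrist bar_top 0.69 [323. 205.] err px 5.7 theta 0.02
scene bar_top 0.85 [309. 232.] err px 3.1 theta 0.26
scene bar_top 0.59 [468. 243.] err px 128.8 theta 2.20
side bar_top 0.55 [336. 245.] err px 0.1 theta 0.12
```

>>> {"op": "apply_moves", "data": {"steps": [0, 0, 0.12, 0, 0, 0, 0, 0, 0, 0.08, 0, 0, 0, 0, 0, 0, 0, 0, 0, 0, 0]}}

```text
t: 41.22
tool_pos: [0.4348, -0.0167, 0.0259]
orientation: [-3.125, 0.326, 0.001]
force: [-0.3, 0.3, 1.3]
opening: 0.0006
gripper_force: 0.8
```

>>> {"op": "apply_moves", "data": {"steps": [0, 0, 0.08, 0, 0, 0, 0, 0, 0, 0.06, 0, 0, 0, 0, 0, 0, 0, 0, 0, 0, 0]}}

```text
t: 41.47
tool_pos: [0.4346, -0.0167, 0.0217]
orientation: [-3.125, 0.326, 0.001]
force: [-1.8, 0.5, 1.9]
opening: 0.0001
gripper_force: 0.8
```

>>> {"op": "apply_moves", "data": {"steps": [0, 0, 0.06, 0, 0, 0, 0, 0, 0, 0.04, 0, 0, 0, 0, 0, 0, 0, 0, 0, 0, 0]}}

```text
t: 41.72
tool_pos: [0.4347, -0.0168, 0.0193]
orientation: [-3.125, 0.326, 0.001]
force: [-5.2, 1.6, 7.6]
opening: 0.0005
gripper_force: 3.8
```

>>> {"op": "apply_moves", "data": {"steps": [0, 0, 0.05, 0, 0, 0, 0, 0, 0, 0.03, 0, 0, 0, 0, 0, 0, 0, 0, 0, 0, 0]}}

```text
t: 41.97
tool_pos: [0.4349, -0.0168, 0.0188]
orientation: [3.125, -0.326, -0.002]
force: [-18.0, 2.8, 31.1]
opening: 0.0004
gripper_force: 15.7
```

>>> {"op": "apply_moves", "data": {"steps": [0, 0, 0.05, 0, 0, 0, 0, 0, 0, 0.03, 0, 0, 0, 0, 0, 0, 0, 0, 0, 0, 0]}}

```text
t: 42.22
tool_pos: [0.435, -0.0168, 0.0185]
orientation: [3.125, -0.325, -0.002]
force: [-28.6, 3.5, 54.9]
opening: 0.0006
gripper_force: 27.6
```

>>> {"op": "apply_moves", "data": {"steps": [0, 0, -0.15, 0, 0, 0, 0, 0, 0, -0.5, 0, 0, 0, 0, 0, 0, -0.9, 0, 0, 0, 0, 0, 0, -0.9, 0, 0, 0, 0, 0, 0, -0.9, 0, 0, 0, 0, 0, 0, -0.9, 0, 0, 0, 0, 0, 0, -0.5, 0, 0, 0, 0, 0, 0, 0, 0, 0, 0, 0, 0, 0, 0, 0, 0, 0, 0]}}

```text
t: 42.97
tool_pos: [0.4357, -0.0169, 0.1571]
orientation: [3.125, -0.326, 0.003]
force: [-0.5, 0.3, -1.1]
opening: 0.0004
gripper_force: 0.0
```

```bash
python3 bar.py; python3 look.py; python3 - <<'E'
from bed import *
# predicted grip-tip / bar positions for theta 0 and .1, against the brown grip blob
for k in("scene","side","wrist"):
    for t in(0,.06,.12):
        print(k,t,proj(k,np.array([*frombed(66-150*np.cos(t),-59.1),(36+150*np.sin(t))/1000])).round(1),end=" ")
    im=cv2.cvtColor(cv2.imread({"wrist":"pics/wl2.png","scene":"pics/b_scene.png","side":"pics/b_side.png"}[k]),cv2.COLOR_BGR2HSV)
    m=cv2.inRange(im,(4,90,25),(18,255,190)); n,l,s,c=cv2.connectedComponentsWithStats(m); g=proj(k,np.array([*frombed(-84,-59.1),.036]))
    print([(s[i].tolist(),c[i].round(1).tolist()) for i in range(1,n) if s[i,4]>10 and np.hypot(*(c[i]-g))<30])
E
```

```text
42.97 [ 0.4357 -0.0169  0.1571] [ 3.125 -0.326  0.003] F [-0.5  0.3 -1.1] op 0.0004 0.0
[-74.3 -60.1]
wrist bar_top 0.7 [322. 173.] err px 3.7 theta 0.00
  rect [298.  12.  48. 250.] 0.96
scene bar_top 0.86 [309. 236.] err px 2.1 theta 0.10
  rect [298. 226.  31.  40.] 0.66
  grip blob [325 178  32  10 208] [340.4327 182.3798] err 33.2 th 1.33
  grip blob [299 226   7   7  26] [302.0385 229.0385] err 1.7 th 0.09
side bar_top 0.55 [337. 250.] err px 0.6 theta 0.00
  rect [295. 237.  71.  25.] 0.63
43.42 [ 0.4346 -0.0168  0.1561] [-3.125e+00  3.260e-01  2.000e-03] F [0.1 0.3 0.4] op 0.0005 0.0
[-75.4 -60.1]
plate_mid wrist 0.65 [239. 119.] [1.9 3.3]
half_face wrist 0.3 [324. 124.] [ -2.3 -63.2]
half_face scene 0.61 [334. 246.] [ 8.2 -9.2]
half_face side 0.78 [317. 265.] [-2.  -2.7]
half_back scene 0.72 [316. 247.] [ -8.3 -54.7]
half_back side 0.6 [318. 252.] [  9.5 -47.5]
scene 0 [303.7 232.8] scene 0.06 [303.7 230.3] scene 0.12 [303.8 227.9] [([299, 226, 8, 9, 44], [302.0, 229.8])]
side 0 [357.2 257.3] side 0.06 [357.4 254.3] side 0.12 [357.3 251.3] [([350, 252, 16, 9, 101], [357.2, 256.1])]
wrist 0 [318.7 234.1] wrist 0.06 [318.6 236.9] wrist 0.12 [318.6 239.1] [([309, 212, 23, 49, 1024], [319.5, 236.5])]
```

The bar is down: the side view gives θ ≈ 0.02, and it met a hard stop under the press. The mould is shut and the arm is clear, so I'm handing in.

```bash
python3 -c "
from plant import robot
print(robot.close_job())"
```

```text
the job is handed in; nothing more can be done
None
```

I handed the job in at about 43 s: the bossed plate is home, the mould shut and the locking bar pressed down to about 0.02 rad of level. That is by my own measurements; the hand-in gave back no verdict.

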